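# Fetch the check weight from behind the sample containers

### The job

The larger of the two brass check weights stands in the grey tray behind the round jar and the square bottle. First move the jar and the bottle out of the way, standing them upright on the grey parking mat, then fetch the larger weight and slide it gently, foot first, all the way down into the collar on the open balance's pan. Then put the jar and the bottle back upright on their own rubber pads in the tray (jar on the round pad, bottle on the square one), and leave the small weight standing where it is.

Things in the scene. Friction and masses are not known exactly. Their poses are not given: they have to be found in the camera images.
- jar_center (a point): The white round jar: straight body 60 mm across and 80 mm high, screw lid 54 mm across over its top 19 mm, 105 mm high in all, 140 to 280 g. The point is its centre, half-way up (52.5 mm over its underside); z is up along its axis. It starts standing on the round pad; easily gripped across the lid, 40 mm above the point, which is higher than the weights behind it.
- bottle_center (a point): The white square bottle: square body 50 x 50 mm up to 86 mm, sloping in to a round screw cap 34 mm across over its top 27 mm, 125 mm high in all, 150 to 310 g. The point is its centre, half-way up (62.5 mm over its underside); z is up, x and y are square to its sides. It starts standing on the square pad; easily gripped across the cap, 48 mm above the point.
- weight_center (a point): The larger check weight, the one to fetch: a brass cylinder 38 mm across and 54 mm high with a button (25 mm across at most) on top, 70 mm high in all, 500 g, with a 3 mm chamfer round its foot. The point is its centre, half-way up (35 mm over its underside); z is up. It starts on the tray floor about 64 mm behind (tray +x) one of the pads. Grip it across the cylinder, about 6 mm above the point, so that the fingertips stay clear of the 14 mm high collar.
- small_weight_center (a point): The small check weight, not to be moved: the same shape, 25 mm across and 44 mm high, 110 g. The point is its centre, 22 mm over its underside. It stands on the tray floor behind the other pad, about 100 mm from the larger weight.
- tray: The fixed grey plastic tray, 240 mm (x) by 200 mm (y), floor 6 mm thick, rim 14 mm high. Origin at the centre of its underside on the bench, x to its back, z up. Both pads are in its front half, 100 mm apart along its y, the weights behind them; steel forceps 130 mm long lie along its back edge and are not needed.
- round_pad: The round black rubber pad fixed in the tray, 72 mm across, 3 mm thick: the jar's place. Origin at the centre of its underside (6 mm above the bench), so its top is 9 mm above the bench.
- square_pad: The square black rubber pad fixed in the tray, 66 x 66 mm, 3 mm thick: the bottle's place. Origin at the centre of its underside (6 mm above the bench), so its top is 9 mm above the bench; x and y are square to its sides.
- mat: The flat grey parking mat, fixed, 200 x 200 mm, 3 mm thick, empty at the start. Origin at the centre of its underside on the bench; x and y are square to its sides. It has room for both containers, 100 mm apart along its y.
- seat (a point): The bottom of the bore on the balance: a fixed aluminium collar 60 mm across and 14 mm high on the round steel pan of the low ivory balance, with a bore of 39.6 mm. The point is the centre of the bore's floor (the pan's top, 70 mm above the bench), z up out of the bore; the collar's mouth is 14 mm above the point. The pan does not give.
- balance: The low ivory open balance itself, fixed, 230 mm (x) by 190 mm (y), case top 56 mm above the bench, display at its front (-x), pan 120 mm across with the collar at its centre, 30 mm behind (+x) the origin. Origin at the centre of its underside on the bench.
Not all that is in view belongs to the job. Leave any orange or pink look-alike of the part that bears weight_center alone.

How it is judged:
By the outcome, as a careful person would: the job done as asked, in the order asked, and still so for the second after the job is handed in, with the robot touching nothing.
It also fails if it takes over 134 s, if anything falls off the work surface, if the arm or the gripper's body presses on something with over 40 N, if the wrist force passes 120 N, or if a joint passes its speed limit or range.

### The arm

A 6-joint arm with a two-finger parallel gripper is mounted at the origin on the work surface. World frame = base frame: x ahead of the robot, y to its left, z up, the work surface at z = 0. Lengths are in m, angles in rad, forces in N, time in s.
With the tool pointing down it reaches from about 0.35 to 0.725 m from the base axis. Payload 4.3 kg.
Tool frame: the origin (TCP) lies at the very end of the fingers, on their centre line; the grasp point (between the pads) lies behind it (env.grip_point_offset is the z of the grasp point in the tool frame, in m); z points along the fingers, y is the direction in which the jaws open and shut (so a half turn about z gives the same grasp; the last joint's range is limited). The gripper opens to 85 mm and grips with 20 to 120 N. Pads are 22 mm wide; open, the fingers measure 114 mm over their backs; the gripper's body (76 mm by 85 mm) begins 54 mm behind the grasp point. The pads swing forward as they close: fully open they stand 13 mm farther back than shut.
Start: joints at [-1.242, 0.377, 0.081, 1.274, 0, 1.46], TCP at [0.244, -0.521, 0.231] pointing down, gripper open.
Joint ranges: [-2.72, 2.72], [-0.84, 1.66], [-1.02, 1.22], [-1.77, 2.12], [-1.37, 1.28], [-3.14, 3.14]. Speed limits (rad/s): [2.57, 2.57, 3.14, 3.14, 3.14, 3.14].

### API

Orientations are given as a unit quaternion [w, x, y, z].
In Python, from plant import env, vision gives the robot as it stands. The module is installed in compiled form; this text tells all that it offers.
- The arm moves only by the tool carry_out, never from a script. Its argument "rows" is a list of rows, each an object of numbers: "jaw": the closure in counts, from 0 (fully open) to 255 (shut); "x", "y", "z": the shift along the tool's x, y, z in mm; "turn": the turn about the tool's z in rad. A call has exactly 10 rows; each row shifts and turns the commanded pose from where the row before left it, along the tool's axes as they then stand; what a row does not reach is not made up. A row lasts 1/8 s, in which the tool goes at most 62.5 mm and 10.7 degrees, less where a joint would pass 70% of its speed; a pose out of reach is approached as far as the arm can. A call with a gripper value outside its range is refused whole. The fingers move at their own pace and stop on an object; the grip force is fixed at half the most. Time passes only in rows, so rows that do not move let the fingers close, or fill a call up. It gives the time, the measured TCP pose, the force and the opening at its end, in the units of the state.
- env.get_state(): the state, without advancing time (a new reading comes with each control period).
- vision.read_camera(name): name is "scene" or "top"; returns the picture (400x640x3 uint8, red, green, blue); there is no depth.
- vision.calibration(name): a dict with "fx", "fy", "cx", "cy" (pixels), "R" (3x3) and "t" (3): a world point X has camera coordinates R X + t. Camera axes: x right, y down, z forward; pixel columns grow to the right and rows downward; lengths in m; the calibration is good to about 2 mm. A picture is of the moment at which its call begins. calibration takes no time and is no camera call.
- env.job_done(): hands the job in, once; it reports no verdict.
Trained networks look in the newest picture that a camera, given by its name, has taken for a name from the list of things; names that differ only in an ending like _2 or _b are one class to them, and where a whole thing is asked for, a point or a joint stands for the part that bears it (a point fixed in the world has none). Each returns a list of dicts, best first, with "p" (0 to 1); they miss things now and then, are a little off and sometimes report something else, mostly with a low value. They report only what shows in the picture. A call takes as long as a camera call. They do not tell look-alikes from the thing itself.
- vision.recognise(camera, name): "box" ([left, top, width, height] in pixels, round what is visible of it).
The state is a dict: "time": time; "joint_pos": joint angles; "joint_velocities": joint speeds; "tau": joint torques, N m; "tool_pos": TCP position; "orientation": TCP orientation; "ft_force": force on the tool from outside, world axes, zero at the start; "wrist_torque": the same for the moment, N m; "finger_gap": opening from 0.0 (shut) to 1.0 (fully open).
Only numpy, scipy, OpenCV 4.12 (cv2) and the standard library are available. Lean on these libraries where they do the work, as an engineer would, in place of code of your own. Each camera call takes 0.05 s, during which the arm holds its last target.

## Working session

There is one attempt and no reset: what is moved stays moved. The work goes in short steps, Python scripts to look and compute and a tool call to move; the robot and the scene stay as the last step left them, time stands still between calls to the robot, and variables do not carry over. Pictures are saved under pics/ and viewed, and the job is handed in when it is done.

Besides the shell and the picture viewer there is one more tool, called as name(argument=value, ...) on one line, values as JSON. carry_out: Moves the arm, as the interface text tells. Its arguments: {"type":"object","properties":{"rows":{"type":"array"}},"required":["rows"]}

```bash
ls; mkdir -p pics; cat > h.py <<'E'
import numpy as np, cv2
from plant import env, vision
def snap(cam,fn=None):
    im=vision.read_camera(cam)
    if fn: cv2.imwrite(fn,im[:,:,::-1])
    return im
def ray(cam,u,v):
    c=vision.calibration(cam);R=np.array(c["R"]);t=np.array(c["t"])
    d=R.T@np.array([(u-c["cx"])/c["fx"],(v-c["cy"])/c["fy"],1]);return -R.T@t,d
def atz(cam,u,v,z):
    o,d=ray(cam,u,v);return o+d*(z-o[2])/d[2]
def proj(cam,X):
    c=vision.calibration(cam);p=np.array(c["R"])@np.array(X,float)+np.array(c["t"])
    return c["fx"]*p[0]/p[2]+c["cx"],c["fy"]*p[1]/p[2]+c["cy"]
E
python3 - <<'E'
from h import *
s=env.get_state();print({k:np.round(v,3) for k,v in s.items()},env.grip_point_offset)
for c in("scene","top"):
    snap(c,f"pics/{c}0.png");k=vision.calibration(c);o,_=ray(c,0,0);print(c,k["fx"],k["cx"],k["cy"],o.round(3),np.round(k["R"],3).tolist())
    for n in("jar_center","bottle_center","weight_center","small_weight_center","tray","round_pad","square_pad","mat","seat","balance"):
        try: print(n,[(np.round(d["box"],1).tolist(),round(d["p"],2)) for d in vision.recognise(c,n)][:4])
        except Exception as e: print(n,e)
E
```

```text
pics
{'time': np.float64(0.0), 'joint_pos': array([-1.242,  0.378,  0.08 ,  1.274, -0.   ,  1.461]), 'joint_velocities': array([-0.001,  0.001, -0.001, -0.   , -0.002,  0.001]), 'tau': array([ 0.0000e+00, -4.6361e+01,  2.6987e+01,  2.1000e-02, -0.0000e+00,
        0.0000e+00]), 'tool_pos': array([ 0.244, -0.52 ,  0.23 ]), 'orientation': array([-0.001,  0.976,  0.218, -0.   ]), 'ft_force': array([-0.093,  0.666,  0.491]), 'wrist_torque': array([ 0.005,  0.002, -0.008]), 'finger_gap': np.float64(0.998)} -0.0187
scene 429.7053533823075 326.8104530870524 200.41967510036508 [ 1.123 -0.178  0.694] [[0.296, 0.955, -0.014], [0.656, -0.214, -0.724], [-0.694, 0.205, -0.69]]
jar_center [([276.9, 173.6, 33.2, 53.4], 0.94)]
bottle_center [([321.7, 162.9, 31.4, 54.7], 0.64)]
weight_center [([293.6, 156.2, 19.0, 30.1], 0.58), ([275.2, 287.9, 26.7, 37.9], 0.57)]
small_weight_center [([340.0, 213.8, 11.4, 21.0], 0.63)]
tray [([267.1, 190.2, 122.0, 99.0], 0.65)]
round_pad []
square_pad [([320.3, 203.1, 34.6, 19.1], 0.73)]
mat [([374.6, 168.2, 115.2, 75.1], 0.81)]
seat [([133.5, 202.8, 113.4, 116.9], 0
[... 160 characters left out ...]
1, -0.002, -0.196], [0.196, -0.01, -0.981]]
jar_center [([340.2, 191.1, 31.1, 35.8], 0.97)]
bottle_center [([292.9, 199.3, 27.6, 29.3], 0.8)]
weight_center [([374.4, 95.9, 18.2, 25.9], 0.96), ([322.4, 266.4, 15.1, 18.2], 0.84), ([340.6, 174.0, 25.7, 21.8], 0.81), ([405.1, 125.2, 99.2, 117.7], 0.49)]
small_weight_center []
tray [([289.0, 199.4, 32.5, 34.6], 0.17)]
round_pad [([337.4, 203.8, 32.1, 27.0], 0.64), ([281.7, 135.9, 96.0, 111.5], 0.45)]
square_pad [([289.7, 199.3, 29.0, 31.7], 0.59)]
mat [([152.6, 159.1, 101.9, 86.2], 0.59), ([292.6, 197.5, 27.0, 31.4], 0.2)]
seat [([408.2, 127.0, 96.8, 116.2], 0.8)]
balance [([407.0, 121.6, 100.5, 124.3], 0.92), ([283.6, 136.5, 97.3, 114.1], 0.16)]
```

View pics/scene0.png

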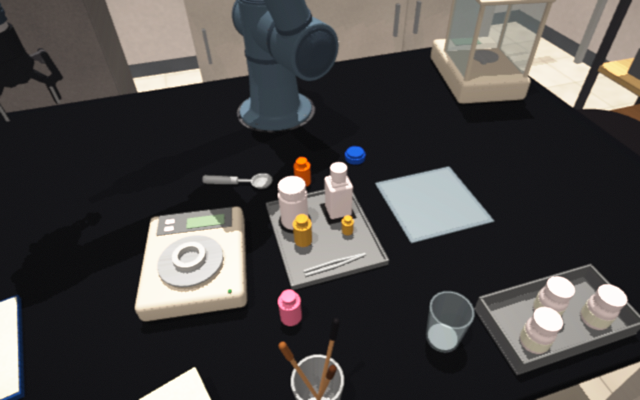

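View pics/top0.png

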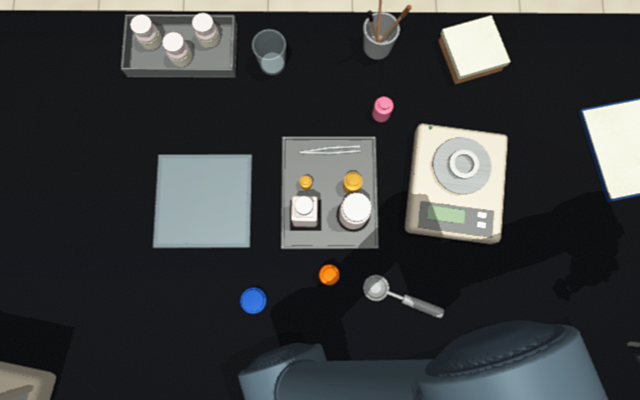

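```bash
python3 - <<'E'
import cv2
a=cv2.imread("pics/top0.png");b=cv2.imread("pics/scene0.png")
cv2.imwrite("pics/topc.png",cv2.resize(a[120:270,270:470],None,fx=4,fy=4,interpolation=cv2.INTER_CUBIC))
cv2.imwrite("pics/scenec.png",cv2.resize(b[140:330,240:400],None,fx=3.15,fy=3.15,interpolation=cv2.INTER_CUBIC))
E
```

```text
(no output)
```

View pics/topc.png

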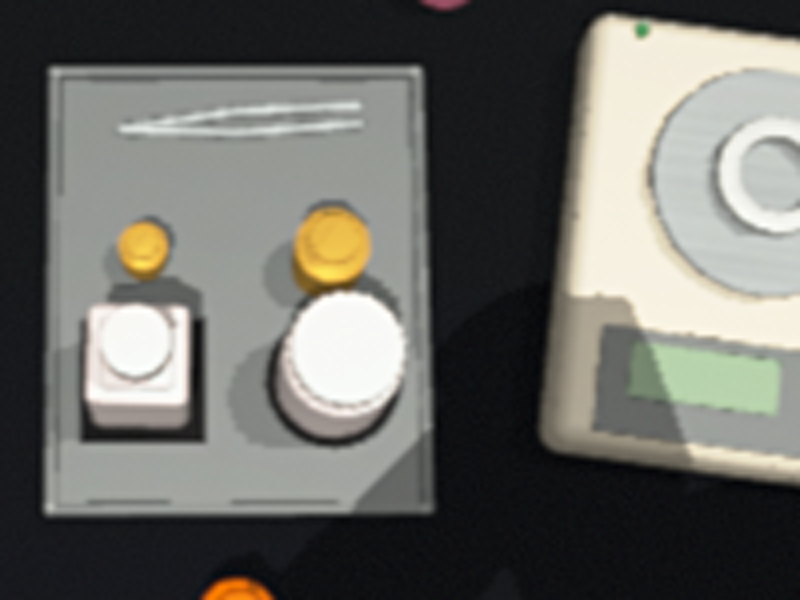

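View pics/scenec.png

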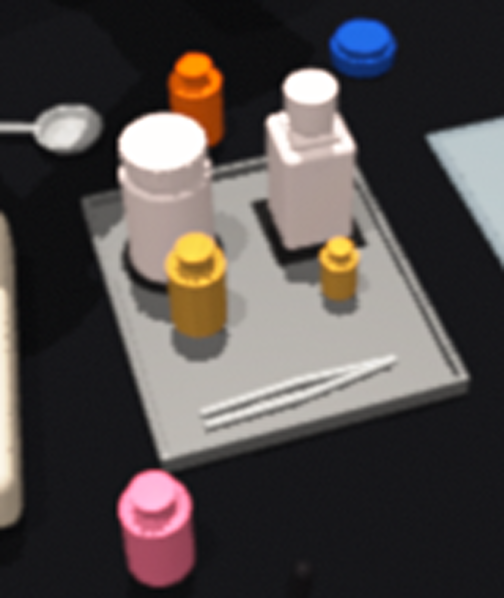

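Candidates: brass large (top 353,181 / scene 302,231) is the target. The others are brass small (306,182), orange (329,274) and pink (383,108). The crops show the large brass weight behind the jar and the small one behind the bottle. Next I'll measure precisely.

```bash
cat >> h.py <<'E'
from scipy.optimize import minimize
SH={ # (z,r or half-square)
"jar":[[(0,.030),(.080,.030)],[(.080,.027),(.105,.027)]],
"weight":[[(0,.017),(.002,.019),(.054,.019)],[(.054,.0125),(.070,.0125)]],
"small":[[(0,.0125),(.034,.0125)],[(.034,.008),(.044,.008)]],
}
def sil(cam,shape,x,y,z0,win,S=8,yaw=0):
    u0,v0,w,h=win;m=np.zeros((h*S,w*S),np.uint8)
    a=np.linspace(0,2*np.pi,48,endpoint=False)
    if shape=="bottle":
        c=np.array([[1,1],[-1,1],[-1,-1],[1,-1]])*.025;R=np.array([[np.cos(yaw),-np.sin(yaw)],[np.sin(yaw),np.cos(yaw)]])
        c=c@R.T
        sq=lambda z:[(x+p[0],y+p[1],z0+z) for p in c]
        ci=lambda z,r:[(x+r*np.cos(t),y+r*np.sin(t),z0+z) for t in a]
        parts=[sq(0)+sq(.086),sq(.086)+ci(.098,.017),ci(.098,.017)+ci(.125,.017)]
    else: parts=[[(x+r*np.cos(t),y+r*np.sin(t),z0+z) for z,r in P for t in a] for P in SH[shape]]
    for P in parts:
        q=np.array([proj(cam,p) for p in P]);q=((q-[u0,v0]+.5)*S-.5)
        cv2.fillConvexPoly(m,cv2.convexHull(np.round(q).astype(np.int32)),255)
    return cv2.resize(m,(w,h),interpolation=cv2.INTER_AREA)/255.
def fit(cam,shape,mask,x,y,z0,win,yaw=0,ign=None):
    u0,v0,w,h=win;mm=mask[v0:v0+h,u0:u0+w].astype(float)
    g=1 if ign is None else 1-ign[v0:v0+h,u0:u0+w].astype(float)
    f=lambda p:(g*(sil(cam,shape,p[0],p[1],z0,win,yaw=yaw)-mm)**2).sum()
    r=minimize(f,[x,y],method="Nelder-Mead",options=dict(initial_simplex=[[x,y],[x+.006,y],[x,y+.006]],xatol=1e-4,fatol=.05))
    return r.x,r.fun,mm.sum()
E
python3 - <<'E'
from h import *
T=cv2.imread("pics/top0.png");S=cv2.imread("pics/scene0.png")
for n,im,pts in(("top",T,[(355,208),(355,222),(303,204),(303,218),(353,181),(306,182),(462,164),(330,215),(327,200),(470,163),(463,150),(463,140),(205,200)]),("scene",S,[(292,205),(338,195),(302,231),(348,227),(292,188),(180,255),(189,257),(320,230)])):
    h=cv2.cvtColor(im,cv2.COLOR_BGR2HSV)
    for p in pts: print(n,p,im[p[1],p[0]],h[p[1],p[0]])
E
```

```text
top (355, 208) [247 249 249] [ 30   2 249]
top (355, 222) [215 221 230] [ 12  17 230]
top (303, 204) [246 249 249] [ 30   3 249]
top (303, 218) [247 250 248] [ 50   3 250]
top (353, 181) [ 79 195 239] [ 22 171 239]
top (306, 182) [ 83 209 247] [ 23 169 247]
top (462, 164) [199 202 197] [ 72   6 202]
top (330, 215) [131 134 131] [ 60   6 134]
top (327, 200) [155 159 157] [ 45   6 159]
top (470, 163) [167 171 168] [ 53   6 171]
top (463, 150) [229 235 235] [ 30   7 235]
top (463, 140) [198 201 197] [ 68   5 201]
top (205, 200) [177 174 157] [ 95  29 177]
scene (292, 205) [153 158 177] [  6  35 177]
scene (338, 195) [151 155 172] [  6  31 172]
scene (302, 231) [ 41 121 172] [ 18 194 172]
scene (348, 227) [ 36  99 142] [ 18 190 142]
scene (292, 188) [253 254 255] [ 15   2 255]
scene (180, 255) [106 110 114] [ 15  18 114]
scene (189, 257) [221 225 227] [ 20   7 227]
scene (320, 230) [173 177 182] [ 13  13 182]
```

```bash
python3 - <<'E'
from h import *
T=cv2.imread("pics/top0.png");S=cv2.imread("pics/scene0.png")
hT=cv2.cvtColor(T,cv2.COLOR_BGR2HSV).astype(int);hS=cv2.cvtColor(S,cv2.COLOR_BGR2HSV).astype(int)
brT=((hT[...,1]>100)&(abs(hT[...,0]-21)<8)).astype(np.uint8);brS=((hS[...,1]>100)&(abs(hS[...,0]-19)<6)).astype(np.uint8)
whT=((hT[...,2]>190)&(hT[...,1]<60)).astype(np.uint8)
whS=((hS[...,1]>=20)&(hS[...,1]<80)&(hS[...,2]>90)|(hS[...,2]>195)&(hS[...,1]<80)).astype(np.uint8)
def g(c,u,v,z): return atz(c,u,v,z)[:2]
j=g("top",355,211,.112);b=g("top",304,204,.134);w=g("top",353,181,.076);s=g("top",306,182,.05)
print(j,b,w,s)
for n,sh,p,z,wt,ws in(("jar","jar",j,.009,(330,182,52,55),None),("bottle","bottle",b,.009,(283,190,42,45),None)):
    print(n,"top",fit("top",sh,whT,*p,z,wt))
W=(280,150,92,75)
jm=cv2.dilate(sil("top","jar",*fit("top","jar",whT,*j,.009,(330,182,52,55))[0],.009,(0,0,640,400)).__gt__(0).astype(np.uint8),np.ones((3,3)))
print("w top",fit("top","weight",brT,*w,.006,(335,165,40,40),ign=jm)); print("s top",fit("top","small",brT,*s,.006,(292,168,28,28)))
print("w scn",fit("scene","weight",brS,*w,.006,(280,205,45,55))); print("s scn",fit("scene","small",brS,*s,.006,(334,208,28,38)))
bm=cv2.dilate(brS,np.ones((5,5)))
print("jar scn",fit("scene","jar",whS,*j,.009,(270,168,46,70),ign=bm)); 
for y in(0,.05,-.05,.1): print("bot",y,fit("scene","bottle",whS,*b,.009,(318,158,40,65),yaw=y),fit("top","bottle",whT,*b,.009,(283,190,42,45),yaw=y))
# collar, tray, mat
for nm,c,(u0,v0,ww,hh),thr in(("collar","top",(440,140,46,46),215),("collar","scene",(165,238,48,38),200)):
    im=T if c=="top" else S
    m=((im.min(2)>thr)).astype(np.uint8);mm=m[v0:v0+hh,u0:u0+ww]
    n,l,st,ce=cv2.connectedComponentsWithStats(mm);print(nm,c,st.tolist())
cv2.imwrite("pics/dbg.png",np.hstack([cv2.resize(T[130:200,430:500],None,fx=5,fy=5,interpolation=cv2.INTER_CUBIC),cv2.resize(S[220:290,155:225],None,fx=5,fy=5,interpolation=cv2.INTER_CUBIC)]))
# tray outline
gray=cv2.cvtColor(T,cv2.COLOR_BGR2GRAY)
for nm,(u0,v0,ww,hh) in(("tray",(270,128,118,130)),("mat",(143,145,120,112))):
    m=np.zeros((400,640),np.uint8);m[v0:v0+hh,u0:u0+ww]=gray[v0:v0+hh,u0:u0+ww]>75
    cs,_=cv2.findContours(m,cv2.RETR_EXTERNAL,cv2.CHAIN_APPROX_NONE);c=max(cs,key=cv2.contourArea)
    r=cv2.minAreaRect(c);q=cv2.boxPoints(r);print(nm,r,[np.round(atz("top",*p,.014 if nm=="tray" else .003),4)[:2].tolist() for p in q])
E
```

```text
[ 0.46369849 -0.056531  ] [0.47320903 0.04019317] [ 0.53031667 -0.05601324] [0.53381653 0.03857991]Traceback (most recent call last):
  File "<stdin>", line 11, in <module>
  File "h.py", line 39, in fit
    r=minimize(f,[x,y],method="Nelder-Mead",options=dict(initial_simplex=[[x,y],[x+.006,y],[x,y+.006]],xatol=1e-4,fatol=.05))
    res = _minimize_neldermead(fun, x0, args, callback, bounds=bounds,
                               **options)
    fxcc = func(xcc)
    fx = function(np.copy(x), *(wrapper_args + args))
  File "h.py", line 38, in <lambda>
    f=lambda p:(g*(sil(cam,shape,p[0],p[1],z0,win,yaw=yaw)-mm)**2).sum()
                   ~~~^^^^^^^^^^^^^^^^^^^^^^^^^^^^^^^^^^^^
  File "h.py", line 32, in sil
    q=np.array([proj(cam,p) for p in P]);q=((q-[u0,v0]+.5)*S-.5)
                ~~~~^^^^^^^
  File "h.py", line 13, in proj
    c=vision.calibration(cam);p=np.array(c["R"])@np.array(X,float)+np.array(c["t"])
ValueError: time passes only in moves, steps and waits
```

```bash
sed -i 's/^from plant import env, vision/from plant import env, vision\nCAL={c:vision.calibration(c) for c in("scene","top")}/; s/c=vision.calibration(cam)/c=CAL[cam]/' h.py
cat > m.py <<'E'
from h import *
import time
T=cv2.imread("pics/top0.png");S=cv2.imread("pics/scene0.png")
hT=cv2.cvtColor(T,cv2.COLOR_BGR2HSV).astype(int);hS=cv2.cvtColor(S,cv2.COLOR_BGR2HSV).astype(int)
brT=((hT[...,1]>100)&(abs(hT[...,0]-21)<8)).astype(np.uint8);brS=((hS[...,1]>100)&(abs(hS[...,0]-19)<6)).astype(np.uint8)
whT=((hT[...,2]>190)&(hT[...,1]<60)).astype(np.uint8)
whS=((hS[...,1]>=20)&(hS[...,1]<80)&(hS[...,2]>90)|(hS[...,2]>195)&(hS[...,1]<80)).astype(np.uint8)
def g(c,u,v,z): return atz(c,u,v,z)[:2]
j=g("top",355,211,.112);b=g("top",304,204,.134);w=g("top",353,181,.076);s=g("top",306,182,.05)
for n,sh,p,z,wt,ws in(("jar","jar",j,.009,(330,182,52,55),None),("bottle","bottle",b,.009,(283,190,42,45),None)):
    print(n,"top",fit("top",sh,whT,*p,z,wt))
jm=cv2.dilate(sil("top","jar",*fit("top","jar",whT,*j,.009,(330,182,52,55))[0],.009,(0,0,640,400),S=2).__gt__(0).astype(np.uint8),np.ones((3,3)))
print("w top",fit("top","weight",brT,*w,.006,(335,165,40,40),ign=jm)); print("s top",fit("top","small",brT,*s,.006,(292,168,28,28)))
print("w scn",fit("scene","weight",brS,*w,.006,(280,205,45,55))); print("s scn",fit("scene","small",brS,*s,.006,(334,208,28,38)))
bm=cv2.dilate(brS,np.ones((5,5)))
print("jar scn",fit("scene","jar",whS,*j,.009,(270,168,46,70),ign=bm)); 
for y in(0,.05,-.05,.1): print("bot",y,fit("scene","bottle",whS,*b,.009,(318,158,40,65),yaw=y),fit("top","bottle",whT,*b,.009,(283,190,42,45),yaw=y))
cv2.imwrite("pics/dbg.png",np.hstack([cv2.resize(T[130:200,430:500],None,fx=5,fy=5,interpolation=cv2.INTER_CUBIC),cv2.resize(S[220:290,155:225],None,fx=5,fy=5,interpolation=cv2.INTER_CUBIC)]))
gray=cv2.cvtColor(T,cv2.COLOR_BGR2GRAY)
for nm,(u0,v0,ww,hh) in(("tray",(270,128,118,130)),("mat",(143,145,120,112))):
    m=np.zeros((400,640),np.uint8);m[v0:v0+hh,u0:u0+ww]=gray[v0:v0+hh,u0:u0+ww]>75
    cs,_=cv2.findContours(m,cv2.RETR_EXTERNAL,cv2.CHAIN_APPROX_NONE);c=max(cs,key=cv2.contourArea)
    r=cv2.minAreaRect(c);q=cv2.boxPoints(r);print(nm,r,[np.round(atz("top",*p,.014 if nm=="tray" else .003),4)[:2].tolist() for p in q])
E
python3 m.py
```

```text
jar top (array([ 0.47366006, -0.06030751]), np.float64(160.76135332564397), np.float64(736.0))
bottle top (array([0.47295122, 0.0412713 ]), np.float64(194.62312956555172), np.float64(587.0))
w top (array([ 0.53496896, -0.05700734]), np.float64(6.79114186851211), np.float64(333.0))
s top (array([0.53881186, 0.0399115 ]), np.float64(8.771841599384851), np.float64(142.0))
w scn (array([ 0.53253713, -0.05802937]), np.float64(39.493902345251826), np.float64(526.0))
s scn (array([0.53498553, 0.03940748]), np.float64(26.63426374471357), np.float64(208.0))
jar scn (array([ 0.46894315, -0.0606552 ]), np.float64(34.055148019992316), np.float64(1261.0))
bot 0 (array([0.46881405, 0.04075091]), np.float64(45.87009611687812), np.float64(1342.0)) (array([0.47295122, 0.0412713 ]), np.float64(194.62312956555172), np.float64(587.0))
bot 0.05 (array([0.46880063, 0.04064181]), np.float64(62.295886197616305), np.float64(1342.0)) (array([0.47247188, 0.04103916]), np.float64(203.00156862745098), np.float64(587.0))
bot -0.05 (array([0.46891748, 0.04084276]), np.float64(43.58986543637063), np.float64(1342.0)) (array([0.47410889, 0.04147411]), np.float64(208.46574394463664), np.float64(587.0))
bot 0.1 (array([0.46926664, 0.04069112]), np.float64(83.1918800461361), np.float64(1342.0)) (array([0.47527065, 0.04140453]), np.float64(209.36632064590543), np.float64(587.0))
tray ((328.9999694824219, 191.99996948242188), (111.99998474121094, 95.99998474121094), 90.0) [[0.6434, 0.094], [0.6441, -0.1137], [0.4021, -0.1085], [0.4019, 0.0902]]
mat ((202.0, 200.5), (93.0, 98.0), 90.0) [[0.6055, 0.3707], [0.6061, 0.1591], [0.4049, 0.1537], [0.4048, 0.3577]]
```

View pics/dbg.png

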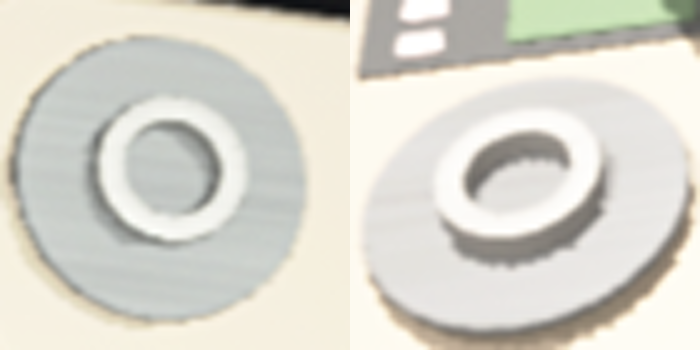

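carry_out(rows=[{"jaw":0,"x":0,"y":0,"z":0,"turn":-0.16},{"jaw":0,"x":0,"y":0,"z":0,"turn":-0.16},{"jaw":0,"x":0,"y":0,"z":0,"turn":-0.16},{"jaw":0,"x":0,"y":0,"z":0,"turn":-0.16},{"jaw":0,"x":0,"y":0,"z":0,"turn":-0.16},{"jaw":0,"x":0,"y":0,"z":0,"turn":-0.16},{"jaw":0,"x":0,"y":0,"z":0,"turn":-0.171},{"jaw":0,"x":30,"y":15,"z":0,"turn":0},{"jaw":0,"x":40,"y":20,"z":0,"turn":0},{"jaw":0,"x":40,"y":20,"z":0,"turn":0}])

```text
time: 2.35
tool_pos: [0.2998, -0.4096, 0.2313]
orientation: [0.0, 0.708, 0.706, 0.0]
ft_force: [0.9, -0.6, 0.6]
finger_gap: 1.001
```

```bash
python3 - <<'E'
from h import *
T=cv2.imread("pics/top0.png");S=cv2.imread("pics/scene0.png")
a=np.linspace(0,2*np.pi,90,endpoint=False)
# collar: fit top-face annulus (r .0198-.030 at z=.084) by maximizing mean gradient along edges
for cam,im,g0 in(("top",T,atz("top",464,163.5,.084)),("scene",S,atz("scene",188.5,255,.084))):
    gr=cv2.GaussianBlur(cv2.cvtColor(im,cv2.COLOR_BGR2GRAY).astype(np.float32),(0,0),.7)
    def f(p):
        s=0
        for r,sg in((.030,1),(.0198,-1)):
            I=[]
            for dr in(-.0015,.0015):
                q=np.array([proj(cam,(p[0]+(r+dr)*np.cos(t),p[1]+(r+dr)*np.sin(t),.084)) for t in a],np.float32)
                I.append(cv2.remap(gr,q[:,0].reshape(-1,1),q[:,1].reshape(-1,1),cv2.INTER_LINEAR)[:,0])
            s+=sg*(I[0]-I[1]).mean()
        return -s
    r=minimize(f,g0[:2],method="Nelder-Mead",options=dict(initial_simplex=[g0[:2],g0[:2]+[.004,0],g0[:2]+[0,.004]],xatol=1e-5,fatol=1e-3));print(cam,g0.round(4),r.x.round(4),r.fun)
s=env.get_state();print(s["tool_pos"],s["orientation"],s["joint_pos"],s["finger_gap"])
E
```

```text
top [ 0.5649 -0.2784  0.084 ] [ 0.5658 -0.2788] -75.515625
scene [ 0.5687 -0.2796  0.084 ] [ 0.5658 -0.28  ] -72.56814575195312
[ 0.29983627 -0.40964234  0.23129428] [1.99803908e-04 7.07730823e-01 7.06482158e-01 5.06360128e-05] [-1.06409521e+00  2.39825855e-01 -1.10255366e-01  1.22035859e+00
  2.06983103e-04  5.08467037e-01] 1.0013058768550467
```

carry_out(rows=[{"jaw":0,"x":40,"y":20,"z":0,"turn":0},{"jaw":0,"x":42,"y":20,"z":0,"turn":0},{"jaw":0,"x":42,"y":20,"z":0,"turn":0},{"jaw":0,"x":42,"y":20,"z":0,"turn":0},{"jaw":0,"x":42,"y":20,"z":0,"turn":0},{"jaw":0,"x":42,"y":20,"z":0,"turn":0},{"jaw":0,"x":40,"y":20,"z":10,"turn":0},{"jaw":0,"x":34,"y":20,"z":20,"turn":0},{"jaw":0,"x":25,"y":10.2,"z":30,"turn":0},{"jaw":0,"x":0,"y":0,"z":20,"turn":0}])

```text
time: 3.6
tool_pos: [0.4701, -0.0599, 0.1502]
orientation: [-0.0, 0.706, 0.708, -0.0]
ft_force: [-0.5, 0.2, 0.7]
finger_gap: 0.999
```

```bash
python3 - <<'E'
from h import *
s=env.get_state();print(s["tool_pos"],s["joint_pos"])
a=snap("top");b=snap("scene")
k=lambda i,x,y:cv2.resize(i[y:y+130,x:x+130,::-1],None,fx=3,fy=3,interpolation=cv2.INTER_CUBIC)
cv2.imwrite("pics/g1.png",np.hstack([k(a,290,140),k(b,240,120)]))
E
```

```text
[ 0.4701105  -0.05994299  0.15015222] [-2.60990794e-01  2.18861393e-01 -3.53853304e-01  9.98726978e-01
  3.00378056e-04  1.30747841e+00]
```

View pics/g1.png

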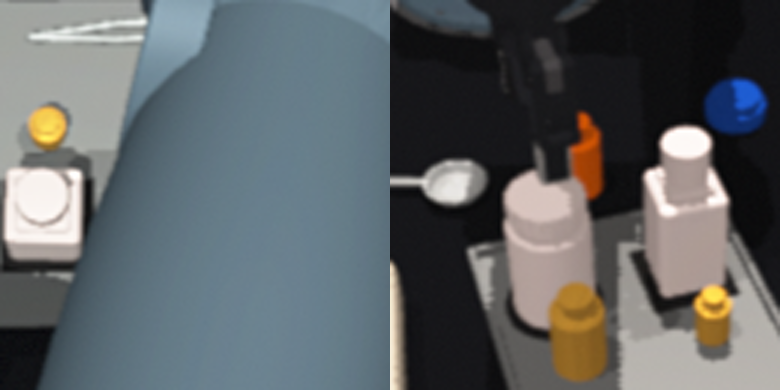

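carry_out(rows=[{"jaw":0,"x":0,"y":0,"z":20,"turn":0},{"jaw":0,"x":0,"y":0,"z":20,"turn":0},{"jaw":0,"x":0,"y":0,"z":15,"turn":0},{"jaw":0,"x":0,"y":0,"z":11,"turn":0},{"jaw":0,"x":0,"y":0,"z":0,"turn":0},{"jaw":0,"x":0,"y":0,"z":0,"turn":0},{"jaw":0,"x":0,"y":0,"z":0,"turn":0},{"jaw":0,"x":0,"y":0,"z":0,"turn":0},{"jaw":0,"x":0,"y":0,"z":0,"turn":0},{"jaw":0,"x":0,"y":0,"z":0,"turn":0}])

```text
time: 4.95
tool_pos: [0.47, -0.0618, 0.0853]
orientation: [0.0, 0.707, 0.707, -0.0]
ft_force: [0.5, 0.1, 0.5]
finger_gap: 0.998
```

```bash
python3 - <<'E'
from h import *
s=env.get_state();print(s["tool_pos"],s["ft_force"])
b=snap("scene")
cv2.imwrite("pics/g2.png",cv2.resize(b[130:250,240:400,::-1],None,fx=4.5,fy=4.5,interpolation=cv2.INTER_CUBIC))
E
```

```text
[ 0.46998578 -0.06177629  0.08534538] [0.51032572 0.05912131 0.52307544]
```

View pics/g2.png

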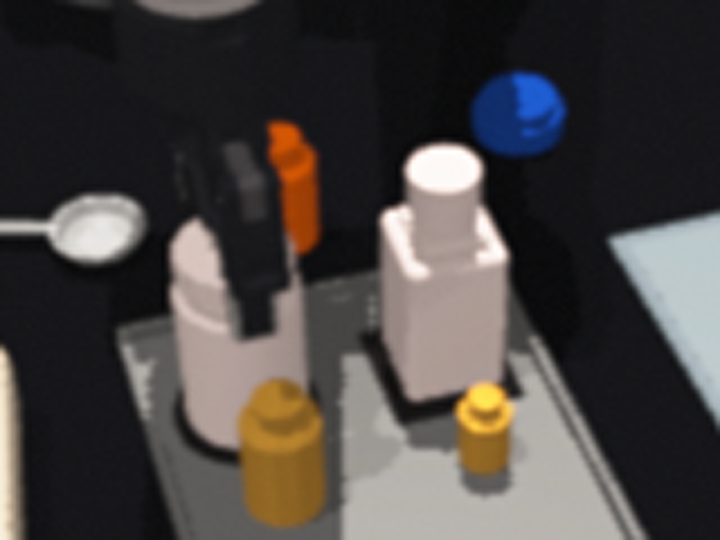

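carry_out(rows=[{"jaw":255,"x":0,"y":0,"z":2,"turn":0},{"jaw":255,"x":0,"y":0,"z":0,"turn":0},{"jaw":255,"x":0,"y":0,"z":0,"turn":0},{"jaw":255,"x":0,"y":0,"z":0,"turn":0},{"jaw":255,"x":0,"y":0,"z":0,"turn":0},{"jaw":255,"x":0,"y":0,"z":0,"turn":0},{"jaw":255,"x":0,"y":0,"z":0,"turn":0},{"jaw":255,"x":0,"y":0,"z":0,"turn":0},{"jaw":255,"x":0,"y":0,"z":-2,"turn":0},{"jaw":255,"x":0,"y":0,"z":-4,"turn":0}])

```text
time: 6.25
tool_pos: [0.4689, -0.0616, 0.0887]
orientation: [-0.001, 0.707, 0.707, -0.001]
ft_force: [-0.4, -0.3, -1.7]
finger_gap: 0.615
```

```bash
python3 - <<'E'
from h import *
s=env.get_state();print(s["tool_pos"],s["ft_force"],s["wrist_torque"],s["finger_gap"])
b=snap("scene")
cv2.imwrite("pics/g3.png",cv2.resize(b[130:250,240:400,::-1],None,fx=4.5,fy=4.5,interpolation=cv2.INTER_CUBIC))
E
```

```text
[ 0.46894485 -0.0615568   0.08874621] [-0.38189116 -0.25469437 -1.69680171] [ 0.01423224 -0.01244564  0.07861381] 0.6152408232912533
```

View pics/g3.png

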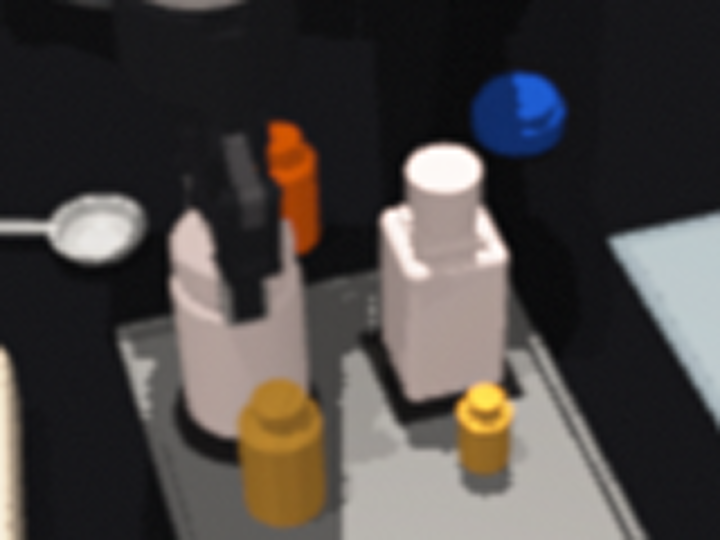

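carry_out(rows=[{"jaw":255,"x":0,"y":0,"z":-15,"turn":0},{"jaw":255,"x":0,"y":0,"z":-30,"turn":0},{"jaw":255,"x":0,"y":0,"z":-40,"turn":0},{"jaw":255,"x":0,"y":0,"z":-40,"turn":0},{"jaw":255,"x":10,"y":0,"z":-15,"turn":0},{"jaw":255,"x":25,"y":3,"z":0,"turn":0},{"jaw":255,"x":40,"y":5,"z":0,"turn":0},{"jaw":255,"x":42,"y":5,"z":0,"turn":0},{"jaw":255,"x":42,"y":5,"z":0,"turn":0},{"jaw":255,"x":42,"y":5,"z":0,"turn":0}])

```text
time: 7.55
tool_pos: [0.492, 0.141, 0.2276]
orientation: [-0.001, 0.707, 0.707, -0.001]
ft_force: [-0.4, 1.0, -1.3]
finger_gap: 0.615
```

carry_out(rows=[{"jaw":255,"x":42,"y":5,"z":0,"turn":0},{"jaw":255,"x":42,"y":5,"z":0,"turn":0},{"jaw":255,"x":40,"y":3,"z":0,"turn":0},{"jaw":255,"x":30,"y":0,"z":0,"turn":0},{"jaw":255,"x":16,"y":0,"z":10,"turn":0},{"jaw":255,"x":0,"y":0,"z":30,"turn":0},{"jaw":255,"x":0,"y":0,"z":40,"turn":0},{"jaw":255,"x":0,"y":0,"z":30,"turn":0},{"jaw":255,"x":0,"y":0,"z":15,"turn":0},{"jaw":255,"x":0,"y":0,"z":0,"turn":0}])

```text
time: 8.8
tool_pos: [0.505, 0.3084, 0.1027]
orientation: [-0.001, 0.708, 0.707, -0.002]
ft_force: [0.3, 0.1, -2.2]
finger_gap: 0.609
```

```bash
python3 - <<'E'
from h import *
s=env.get_state();print(s["tool_pos"],s["ft_force"],s["joint_pos"])
b=snap("scene")
cv2.imwrite("pics/g4.png",cv2.resize(b[90:290,260:500,::-1],None,fx=3,fy=3,interpolation=cv2.INTER_CUBIC))
E
```

```text
[0.50503358 0.30837639 0.10271725] [ 0.27156093  0.05676909 -2.15025004] [ 4.41091284e-01  4.78924668e-01 -1.02941588e-01  9.92405217e-01
 -1.66409056e-04  2.01323357e+00]
```

View pics/g4.png

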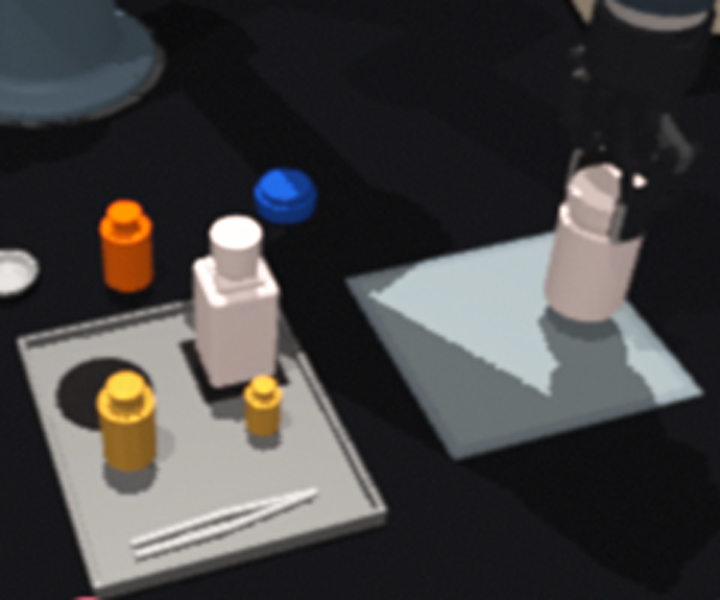

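carry_out(rows=[{"jaw":255,"x":0,"y":0,"z":10,"turn":0},{"jaw":255,"x":0,"y":0,"z":8,"turn":0},{"jaw":255,"x":0,"y":0,"z":4,"turn":0},{"jaw":255,"x":0,"y":0,"z":2,"turn":0},{"jaw":255,"x":0,"y":0,"z":1,"turn":0},{"jaw":255,"x":0,"y":0,"z":0.5,"turn":0},{"jaw":255,"x":0,"y":0,"z":0,"turn":0},{"jaw":255,"x":0,"y":0,"z":0,"turn":0},{"jaw":255,"x":0,"y":0,"z":0,"turn":0},{"jaw":255,"x":0,"y":0,"z":0,"turn":0}])

```text
time: 10.1
tool_pos: [0.5063, 0.3094, 0.0794]
orientation: [-0.0, 0.707, 0.707, 0.0]
ft_force: [-2.4, -0.2, 5.8]
finger_gap: 0.611
```

carry_out(rows=[{"jaw":0,"x":0,"y":0,"z":0,"turn":0},{"jaw":0,"x":0,"y":0,"z":0,"turn":0},{"jaw":0,"x":0,"y":0,"z":0,"turn":0},{"jaw":0,"x":0,"y":0,"z":0,"turn":0},{"jaw":0,"x":0,"y":0,"z":-5,"turn":0},{"jaw":0,"x":0,"y":0,"z":-20,"turn":0},{"jaw":0,"x":0,"y":0,"z":-40,"turn":0},{"jaw":0,"x":0,"y":0,"z":-30,"turn":0},{"jaw":0,"x":-15,"y":-4,"z":0,"turn":0},{"jaw":0,"x":-30,"y":-4,"z":0,"turn":0}])

```text
time: 11.35
tool_pos: [0.4979, 0.2638, 0.1733]
orientation: [0.0, 0.707, 0.707, -0.0]
ft_force: [-1.3, -0.8, 0.0]
finger_gap: 1.0
```

carry_out(rows=[{"jaw":0,"x":-40,"y":-5,"z":0,"turn":0},{"jaw":0,"x":-40,"y":-5,"z":0,"turn":0},{"jaw":0,"x":-40,"y":-5,"z":0,"turn":0},{"jaw":0,"x":-40,"y":-5,"z":0,"turn":0},{"jaw":0,"x":-35,"y":-5,"z":0,"turn":0},{"jaw":0,"x":-20,"y":-3,"z":0,"turn":0},{"jaw":0,"x":-8,"y":0,"z":0,"turn":0},{"jaw":0,"x":0,"y":0,"z":0,"turn":0},{"jaw":0,"x":0,"y":0,"z":0,"turn":0},{"jaw":0,"x":0,"y":0,"z":0,"turn":0}])

```text
time: 12.6
tool_pos: [0.4701, 0.0419, 0.1737]
orientation: [-0.0, 0.707, 0.707, 0.0]
ft_force: [0.1, 0.5, 0.1]
finger_gap: 1.0
```

```bash
python3 - <<'E'
from h import *
s=env.get_state();print(s["tool_pos"],s["ft_force"])
b=snap("scene")
cv2.imwrite("pics/g5.png",cv2.resize(b[90:290,260:500,::-1],None,fx=3,fy=3,interpolation=cv2.INTER_CUBIC))
E
```

```text
[0.47011576 0.04188077 0.17368248] [0.08805407 0.53744814 0.13560499]
```

View pics/g5.png

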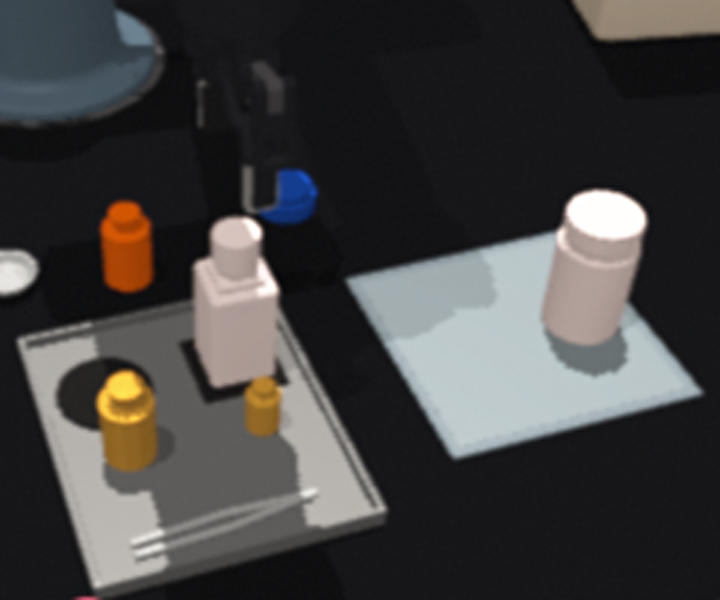

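carry_out(rows=[{"jaw":0,"x":-0.5,"y":0,"z":20,"turn":0},{"jaw":0,"x":0,"y":0,"z":25,"turn":0},{"jaw":0,"x":0,"y":0,"z":18,"turn":0},{"jaw":0,"x":0,"y":0,"z":9.5,"turn":0},{"jaw":0,"x":0,"y":0,"z":0,"turn":0},{"jaw":0,"x":0,"y":0,"z":0,"turn":0},{"jaw":255,"x":0,"y":0,"z":0,"turn":0},{"jaw":255,"x":0,"y":0,"z":0,"turn":0},{"jaw":255,"x":0,"y":0,"z":0,"turn":0},{"jaw":255,"x":0,"y":0,"z":0,"turn":0}])

```text
time: 13.9
tool_pos: [0.4711, 0.0406, 0.1018]
orientation: [0.001, 0.707, 0.707, 0.001]
ft_force: [1.5, -0.0, 2.5]
finger_gap: 0.384
```

carry_out(rows=[{"jaw":255,"x":0,"y":0,"z":0,"turn":0},{"jaw":255,"x":0,"y":0,"z":0,"turn":0},{"jaw":255,"x":0,"y":0,"z":0,"turn":0},{"jaw":255,"x":0,"y":0,"z":0,"turn":0},{"jaw":255,"x":0,"y":0,"z":-2,"turn":0},{"jaw":255,"x":0,"y":0,"z":-8,"turn":0},{"jaw":255,"x":0,"y":0,"z":-15,"turn":0},{"jaw":255,"x":0,"y":0,"z":-20,"turn":0},{"jaw":255,"x":0,"y":0,"z":-5,"turn":0},{"jaw":255,"x":0,"y":0,"z":0,"turn":0}])

```text
time: 15.15
tool_pos: [0.4697, 0.0407, 0.151]
orientation: [-0.0, 0.707, 0.707, -0.0]
ft_force: [-0.4, 0.0, -2.0]
finger_gap: 0.381
```

```bash
python3 - <<'E'
from h import *
s=env.get_state();print(s["tool_pos"],s["ft_force"])
b=snap("scene")
cv2.imwrite("pics/g6.png",cv2.resize(b[90:290,260:500,::-1],None,fx=3,fy=3,interpolation=cv2.INTER_CUBIC))
E
```

```text
[0.46970359 0.0407345  0.15104589] [-0.35651502  0.02077385 -1.97593134]
```

View pics/g6.png

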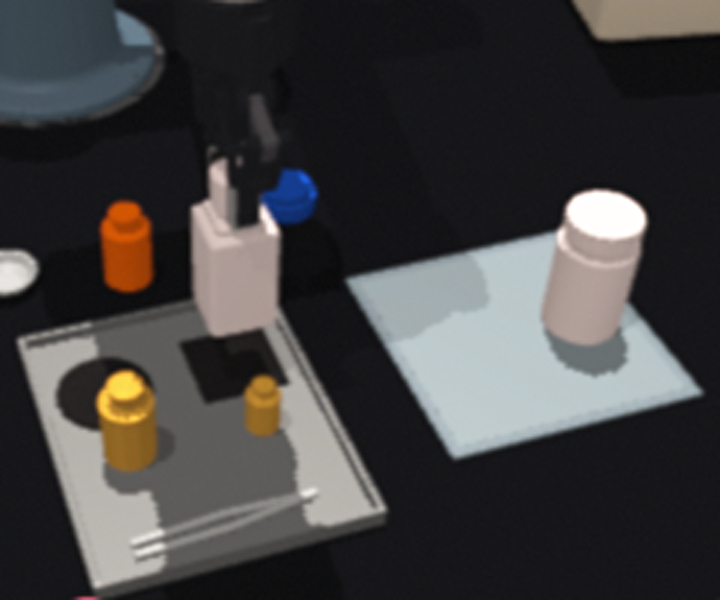

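carry_out(rows=[{"jaw":255,"x":12,"y":3,"z":0,"turn":0},{"jaw":255,"x":28,"y":6,"z":0,"turn":0},{"jaw":255,"x":36,"y":8,"z":0,"turn":0},{"jaw":255,"x":36,"y":8,"z":0,"turn":0},{"jaw":255,"x":32,"y":6,"z":0,"turn":0},{"jaw":255,"x":20,"y":4,"z":0,"turn":0},{"jaw":255,"x":5,"y":0,"z":10,"turn":0},{"jaw":255,"x":0,"y":0,"z":20,"turn":0},{"jaw":255,"x":0,"y":0,"z":14,"turn":0},{"jaw":255,"x":0,"y":0,"z":4,"turn":0}])

```text
time: 16.45
tool_pos: [0.504, 0.2087, 0.1017]
orientation: [-0.001, 0.708, 0.706, -0.001]
ft_force: [-0.9, -0.1, -1.9]
finger_gap: 0.379
```

carry_out(rows=[{"jaw":255,"x":0,"y":0,"z":3,"turn":0},{"jaw":255,"x":0,"y":0,"z":2,"turn":0},{"jaw":255,"x":0,"y":0,"z":1,"turn":0},{"jaw":255,"x":0,"y":0,"z":0.5,"turn":0},{"jaw":255,"x":0,"y":0,"z":0,"turn":0},{"jaw":255,"x":0,"y":0,"z":0,"turn":0},{"jaw":255,"x":0,"y":0,"z":0,"turn":0},{"jaw":255,"x":0,"y":0,"z":0,"turn":0},{"jaw":255,"x":0,"y":0,"z":0,"turn":0},{"jaw":255,"x":0,"y":0,"z":0,"turn":0}])

```text
time: 17.7
tool_pos: [0.5052, 0.2097, 0.0968]
orientation: [0.0, 0.707, 0.707, -0.0]
ft_force: [-0.4, -0.1, -2.1]
finger_gap: 0.38
```

carry_out(rows=[{"jaw":255,"x":0,"y":0,"z":0.5,"turn":0},{"jaw":255,"x":0,"y":0,"z":0.5,"turn":0},{"jaw":255,"x":0,"y":0,"z":0.4,"turn":0},{"jaw":255,"x":0,"y":0,"z":0,"turn":0},{"jaw":255,"x":0,"y":0,"z":0,"turn":0},{"jaw":255,"x":0,"y":0,"z":0,"turn":0},{"jaw":255,"x":0,"y":0,"z":0,"turn":0},{"jaw":255,"x":0,"y":0,"z":0,"turn":0},{"jaw":255,"x":0,"y":0,"z":0,"turn":0},{"jaw":255,"x":0,"y":0,"z":0,"turn":0}])

```text
time: 18.95
tool_pos: [0.5054, 0.2097, 0.0957]
orientation: [0.0, 0.707, 0.707, 0.0]
ft_force: [-0.9, -0.2, 5.5]
finger_gap: 0.381
```

carry_out(rows=[{"jaw":0,"x":0,"y":0,"z":0,"turn":0},{"jaw":0,"x":0,"y":0,"z":0,"turn":0},{"jaw":0,"x":0,"y":0,"z":0,"turn":0},{"jaw":0,"x":0,"y":0,"z":0,"turn":0},{"jaw":0,"x":0,"y":0,"z":0,"turn":0},{"jaw":0,"x":0,"y":0,"z":-5,"turn":0},{"jaw":0,"x":0,"y":0,"z":-20,"turn":0},{"jaw":0,"x":0,"y":0,"z":-40,"turn":0},{"jaw":0,"x":0,"y":0,"z":-20,"turn":0},{"jaw":0,"x":0,"y":0,"z":0,"turn":0}])

```text
time: 20.2
tool_pos: [0.5068, 0.2101, 0.1825]
orientation: [0.001, 0.707, 0.707, 0.002]
ft_force: [0.1, 0.2, 0.4]
finger_gap: 0.999
```

```bash
python3 - <<'E'
from h import *
s=env.get_state();print(s["tool_pos"],s["ft_force"])
b=snap("scene","pics/scene1.png");a=snap("top","pics/top1.png")
cv2.imwrite("pics/g7.png",np.hstack([x[90:290,o:o+180,::-1] for x,o in((b,270),(a,150),(a,280))][:3]).repeat(1,0))
T=a[:,:,::-1].copy();S=b[:,:,::-1].copy()
hT=cv2.cvtColor(T,cv2.COLOR_BGR2HSV).astype(int);hS=cv2.cvtColor(S,cv2.COLOR_BGR2HSV).astype(int)
brT=((hT[...,1]>100)&(abs(hT[...,0]-21)<8)).astype(np.uint8);brS=((hS[...,1]>100)&(abs(hS[...,0]-19)<6)).astype(np.uint8)
w=(.534,-.0575);s=(.537,.0395)
print("w top",fit("top","weight",brT,*w,.006,(335,165,40,40))); print("s top",fit("top","small",brT,*s,.006,(292,168,28,28)))
print("w scn",fit("scene","weight",brS,*w,.006,(280,205,45,55))); print("s scn",fit("scene","small",brS,*s,.006,(334,208,28,38)))
# button top face
i=cv2.resize(T[160:200,330:375],None,fx=8,fy=8,interpolation=cv2.INTER_CUBIC);j=cv2.resize(S[205:255,280:325],None,fx=8,fy=8,interpolation=cv2.INTER_CUBIC)
cv2.imwrite("pics/g8.png",np.hstack([np.pad(i,((0,80),(0,0),(0,0))),j]))
# pads: dark
for n,(u0,v0,ww,hh) in(("rp",(325,188,55,50)),("sp",(280,188,48,50))):
    m=np.zeros((400,640),np.uint8);m[v0:v0+hh,u0:u0+ww]=T.max(2)[v0:v0+hh,u0:u0+ww]<40
    k,l,st,ce=cv2.connectedComponentsWithStats(m);q=1+st[1:,4].argmax();print(n,st[q],ce[q],atz("top",*ce[q],.009))
E
```

```text
[0.50682282 0.21012863 0.18245897] [0.09430129 0.24199844 0.3939269 ]
w top (array([ 0.53529205, -0.05697198]), np.float64(10.967335640138408), np.float64(345.0))
s top (array([0.5389369 , 0.04072834]), np.float64(11.02789696270665), np.float64(146.0))
w scn (array([ 0.53077278, -0.05793732]), np.float64(52.41725490196079), np.float64(546.0))
s scn (array([0.53421099, 0.04082171]), np.float64(27.52073817762399), np.float64(227.0))
rp [338 200  31  31 630] [352.81587302 214.66190476] [ 0.4725957  -0.05958552  0.009     ]
sp [291 200  29  30 806] [304.49379653 215.06575682] [0.4715909  0.04222884 0.009     ]
```

View pics/g7.png

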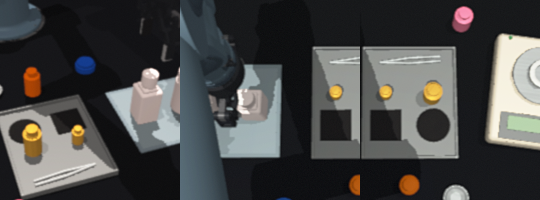

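View pics/g8.png

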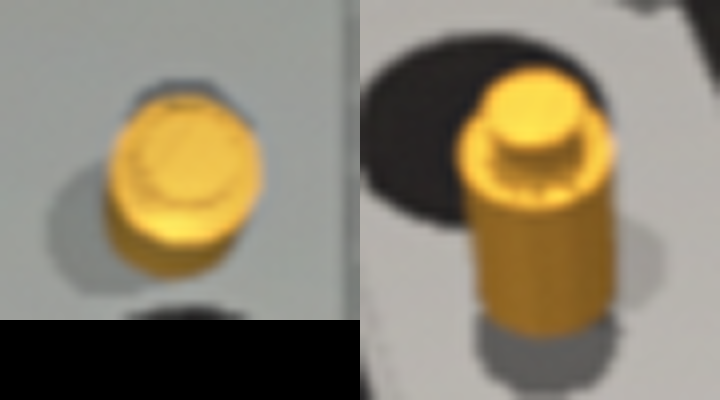

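carry_out(rows=[{"jaw":0,"x":-20,"y":2,"z":0,"turn":0},{"jaw":0,"x":-40,"y":5,"z":0,"turn":0},{"jaw":0,"x":-42,"y":5,"z":0,"turn":0},{"jaw":0,"x":-42,"y":5,"z":0,"turn":0},{"jaw":0,"x":-42,"y":5,"z":0,"turn":0},{"jaw":0,"x":-40,"y":5,"z":0,"turn":0},{"jaw":0,"x":-30,"y":0.5,"z":10,"turn":0},{"jaw":0,"x":-11.5,"y":0,"z":25,"turn":0},{"jaw":0,"x":0,"y":0,"z":30,"turn":0},{"jaw":0,"x":0,"y":0,"z":0,"turn":0}])

```text
time: 21.55
tool_pos: [0.5289, -0.0582, 0.1122]
orientation: [-0.003, 0.708, 0.706, -0.002]
ft_force: [-0.5, -0.1, -0.2]
finger_gap: 1.002
```

```bash
python3 - <<'E'
from h import *
s=env.get_state();print(s["tool_pos"],s["ft_force"])
b=snap("scene");a=snap("top")
cv2.imwrite("pics/g9.png",np.hstack([cv2.resize(b[150:270,250:370,::-1],None,fx=3,fy=3),cv2.resize(a[120:240,290:410,::-1],None,fx=3,fy=3)]))
E
```

```text
[ 0.5289045  -0.05824351  0.11223433] [-0.52142509 -0.1155813  -0.20567868]
```

View pics/g9.png

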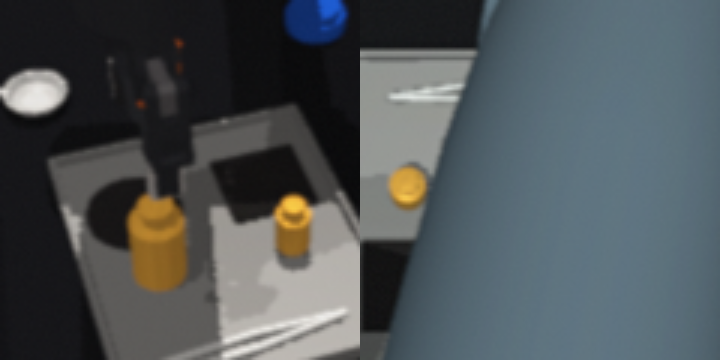

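carry_out(rows=[{"jaw":0,"x":0.5,"y":3,"z":0,"turn":0},{"jaw":0,"x":0,"y":0,"z":15,"turn":0},{"jaw":0,"x":0,"y":0,"z":15,"turn":0},{"jaw":0,"x":0,"y":0,"z":0,"turn":0},{"jaw":0,"x":0,"y":0,"z":0,"turn":0},{"jaw":0,"x":0,"y":0,"z":0,"turn":0},{"jaw":0,"x":0,"y":0,"z":0,"turn":0},{"jaw":0,"x":0,"y":0,"z":0,"turn":0},{"jaw":0,"x":0,"y":0,"z":0,"turn":0},{"jaw":0,"x":0,"y":0,"z":0,"turn":0}])

```text
time: 22.9
tool_pos: [0.5355, -0.0574, 0.0854]
orientation: [0.0, 0.707, 0.707, -0.0]
ft_force: [0.0, -0.2, 0.2]
finger_gap: 0.998
```

```bash
python3 - <<'E'
from h import *
s=env.get_state();print(s["tool_pos"],s["ft_force"],s["joint_velocities"].round(3))
b=snap("scene")
cv2.imwrite("pics/g10.png",cv2.resize(b[150:270,250:370,::-1],None,fx=4.5,fy=4.5))
E
```

```text
[ 0.53550587 -0.05736553  0.08544971] [ 0.00336769 -0.18873203  0.20111389] [ 0.001  0.002 -0.001 -0.001  0.001  0.001]
```

View pics/g10.png

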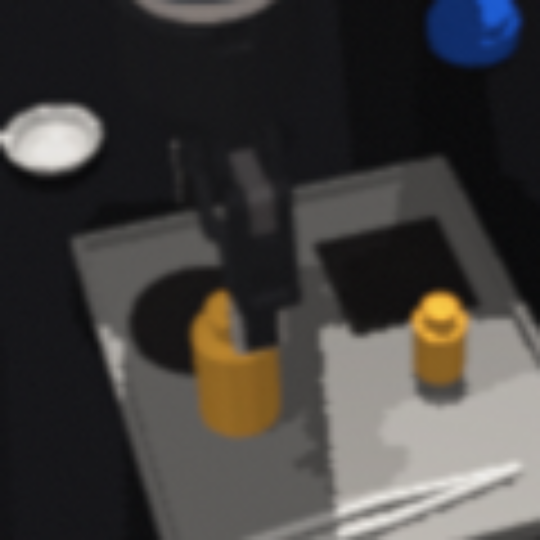

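```bash
python3 - <<'E'
from h import *
for z in(.0854,.0984):
  for dy in(-.011,0,.011): print(z,dy,np.round(proj("scene",(.5355+.044,-.0574+dy,z)),1))
E
```

```text
0.0854 -0.011 [301.8 232.1]
0.0854 0 [307.4 230.8]
0.0854 0.011 [312.9 229.5]
0.0984 -0.011 [301.5 227.5]
0.0984 0 [307.1 226.2]
0.0984 0.011 [312.7 224.8]
```

carry_out(rows=[{"jaw":0,"x":0,"y":-1,"z":12,"turn":0},{"jaw":0,"x":0,"y":0,"z":20,"turn":0},{"jaw":0,"x":0,"y":0,"z":15,"turn":0},{"jaw":0,"x":0,"y":0,"z":10,"turn":0},{"jaw":0,"x":0,"y":0,"z":0,"turn":0},{"jaw":0,"x":0,"y":0,"z":0,"turn":0},{"jaw":0,"x":0,"y":0,"z":0,"turn":0},{"jaw":0,"x":0,"y":0,"z":0,"turn":0},{"jaw":0,"x":0,"y":0,"z":0,"turn":0},{"jaw":0,"x":0,"y":0,"z":0,"turn":0}])

```text
time: 24.2
tool_pos: [0.5345, -0.0574, 0.0285]
orientation: [0.0, 0.707, 0.707, 0.0]
ft_force: [-0.4, 1.2, -0.9]
finger_gap: 0.996
```

carry_out(rows=[{"jaw":255,"x":0,"y":0,"z":0,"turn":0},{"jaw":255,"x":0,"y":0,"z":0,"turn":0},{"jaw":255,"x":0,"y":0,"z":0,"turn":0},{"jaw":255,"x":0,"y":0,"z":0,"turn":0},{"jaw":255,"x":0,"y":0,"z":0,"turn":0},{"jaw":255,"x":0,"y":0,"z":0,"turn":0},{"jaw":255,"x":0,"y":0,"z":0,"turn":0},{"jaw":255,"x":0,"y":0,"z":0,"turn":0},{"jaw":255,"x":0,"y":0,"z":0,"turn":0},{"jaw":255,"x":0,"y":0,"z":0,"turn":0}])

```text
time: 25.45
tool_pos: [0.5344, -0.0574, 0.0286]
orientation: [0.0, 0.707, 0.707, -0.0]
ft_force: [-2.3, 0.3, 5.1]
finger_gap: 0.427
```

```bash
python3 - <<'E'
from h import *
s=env.get_state();print(s["tool_pos"],s["ft_force"],s["joint_velocities"].round(3))
b=snap("scene")
cv2.imwrite("pics/g11.png",cv2.resize(b[150:270,250:370,::-1],None,fx=4.5,fy=4.5))
E
```

```text
[ 0.5343627  -0.05738691  0.02862461] [-2.32137899  0.34991986  5.10434574] [-0.001  0.    -0.002  0.001  0.001  0.   ]
```

View pics/g11.png

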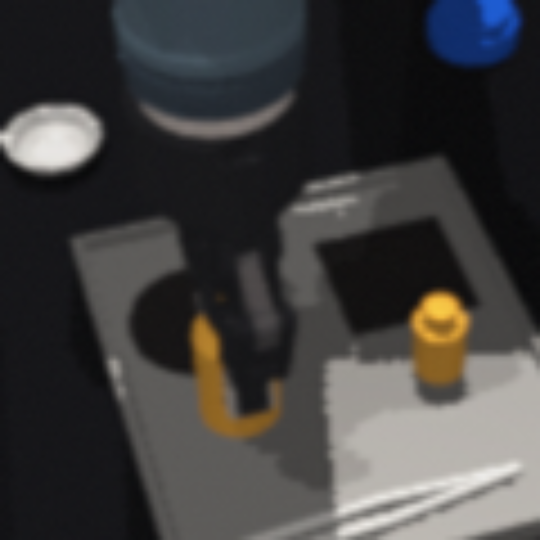

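```bash
python3 - <<'E'
from h import *
for x,z in((.5535,.0286),(.568,.0286),(.5535,.006),(.568,.02)): print(x,z,[np.round((np.array(proj("scene",(x,-.0574+d,z)))-[250,150])*4.5) for d in(-.011,0,.011)])
E
```

```text
0.5535 0.0286 [array([225., 413.]), array([249., 408.]), array([272., 402.])]
0.568 0.0286 [array([234., 437.]), array([257., 431.]), array([281., 425.])]
0.5535 0.006 [array([228., 446.]), array([251., 440.]), array([274., 434.])]
0.568 0.02 [array([235., 449.]), array([258., 443.]), array([281., 438.])]
```

carry_out(rows=[{"jaw":255,"x":0,"y":0,"z":-3,"turn":0},{"jaw":255,"x":0,"y":0,"z":-10,"turn":0},{"jaw":255,"x":0,"y":0,"z":-20,"turn":0},{"jaw":255,"x":0,"y":0,"z":-25,"turn":0},{"jaw":255,"x":0,"y":0,"z":-25,"turn":0},{"jaw":255,"x":0,"y":0,"z":-22,"turn":0},{"jaw":255,"x":0,"y":0,"z":-10,"turn":0},{"jaw":255,"x":-10,"y":1,"z":0,"turn":0},{"jaw":255,"x":-20,"y":3,"z":0,"turn":0},{"jaw":255,"x":-28,"y":4,"z":0,"turn":0}])

```text
time: 26.75
tool_pos: [0.5417, -0.1166, 0.1421]
orientation: [-0.001, 0.707, 0.707, -0.001]
ft_force: [0.5, -0.4, -5.6]
finger_gap: 0.428
```

carry_out(rows=[{"jaw":255,"x":-30,"y":5,"z":0,"turn":0},{"jaw":255,"x":-30,"y":5,"z":0,"turn":0},{"jaw":255,"x":-30,"y":5,"z":0,"turn":0},{"jaw":255,"x":-30,"y":4,"z":0,"turn":0},{"jaw":255,"x":-24,"y":3,"z":0,"turn":0},{"jaw":255,"x":-14,"y":1.4,"z":0,"turn":0},{"jaw":255,"x":-6,"y":0,"z":0,"turn":0},{"jaw":255,"x":0,"y":0,"z":0,"turn":0},{"jaw":255,"x":0,"y":0,"z":0,"turn":0},{"jaw":255,"x":0,"y":0,"z":0,"turn":0}])

```text
time: 28.0
tool_pos: [0.5657, -0.2786, 0.1436]
orientation: [-0.0, 0.707, 0.707, 0.0]
ft_force: [-0.6, -0.2, -4.9]
finger_gap: 0.43
```

```bash
python3 - <<'E'
from h import *
s=env.get_state();print(s["tool_pos"],s["ft_force"],s["wrist_torque"],s["joint_velocities"].round(3),s["joint_pos"].round(2))
b=snap("scene","pics/scene2.png");a=snap("top","pics/top2.png")
cv2.imwrite("pics/g12.png",np.hstack([cv2.resize(b[180:300,130:250,::-1],None,fx=3.3,fy=3.3,interpolation=cv2.INTER_CUBIC),cv2.resize(a[90:210,400:520,::-1],None,fx=3.3,fy=3.3,interpolation=cv2.INTER_CUBIC)]))
E
```

```text
[ 0.56568302 -0.27855658  0.14355035] [-0.58087533 -0.23305762 -4.91965643] [-0.00652677  0.01404812  0.03124152] [-0.002  0.     0.002 -0.    -0.003  0.   ] [-0.56  0.52  0.08  1.13  0.    1.01]
```

View pics/g12.png

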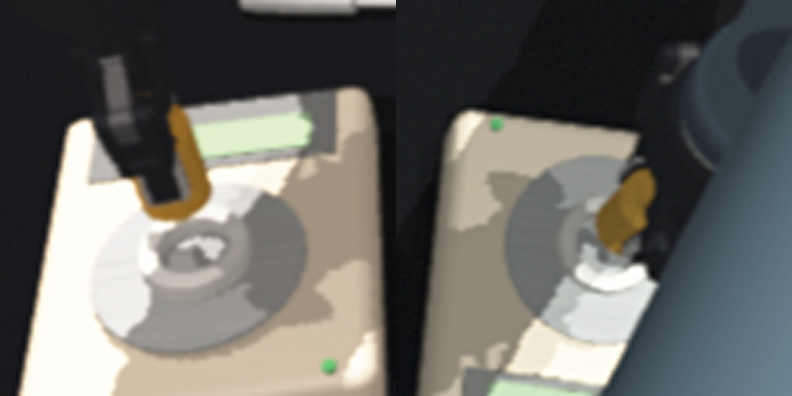

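carry_out(rows=[{"jaw":255,"x":-0.8,"y":0,"z":5,"turn":0},{"jaw":255,"x":0,"y":0,"z":10,"turn":0},{"jaw":255,"x":0,"y":0,"z":9,"turn":0},{"jaw":255,"x":0,"y":0,"z":4,"turn":0},{"jaw":255,"x":0,"y":0,"z":0,"turn":0},{"jaw":255,"x":0,"y":0,"z":0,"turn":0},{"jaw":255,"x":0,"y":0,"z":0,"turn":0},{"jaw":255,"x":0,"y":0,"z":0,"turn":0},{"jaw":255,"x":0,"y":0,"z":0,"turn":0},{"jaw":255,"x":0,"y":0,"z":0,"turn":0}])

```text
time: 29.35
tool_pos: [0.5657, -0.2802, 0.1155]
orientation: [0.0, 0.707, 0.707, -0.0]
ft_force: [0.1, 0.4, -5.9]
finger_gap: 0.43
```

```bash
python3 - <<'E'
from h import *
s=env.get_state();p=s["tool_pos"];print(p,s["ft_force"])
b=snap("scene","pics/scene3.png");a=snap("top","pics/top3.png")
out=[]
aa=np.linspace(0,2*np.pi,120)
for im,cam,(x0,y0) in((b,"scene",(150,200)),(a,"top",(425,115))):
    K=5;i=cv2.resize(im[y0:y0+78,x0:x0+78,::-1],None,fx=K,fy=K,interpolation=cv2.INTER_CUBIC);j=i.copy()
    zf=p[2]-.0226
    for (x,y,z,r,c) in((p[0],p[1],zf+.003,.019,(255,0,0)),(p[0],p[1],zf,.016,(255,0,0)),(p[0],p[1],zf+.054,.019,(255,0,0)),(.5658,-.2794,.084,.030,(0,255,0)),(.5658,-.2794,.084,.0198,(0,255,0))):
        q=np.array([proj(cam,(x+r*np.cos(t),y+r*np.sin(t),z)) for t in aa]);q=((q-[x0,y0]+.5)*K-.5)
        cv2.polylines(j,[np.round(q).astype(np.int32)],True,c,1)
    out.append(np.vstack([i,j])[:, :])
o=np.hstack(out);o=cv2.resize(o,None,fx=.76,fy=.76,interpolation=cv2.INTER_AREA);print(o.shape);cv2.imwrite("pics/g13.png",o)
E
```

```text
[ 0.56568318 -0.28017562  0.11546136] [ 0.09496151  0.37982831 -5.86207585]
(593, 593, 3)
```

View pics/g13.png

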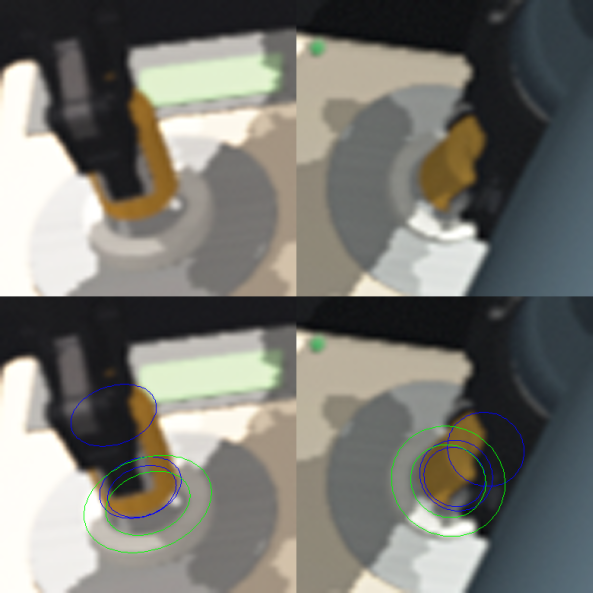

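```bash
cat > wf.py <<'E'
from h import *
import sys
n=sys.argv[1];px,py,zf=map(float,sys.argv[2:5])
for cam,wins in(("scene",(150,190,60,72)),("top",(430,120,60,60))):
    im=cv2.imread(f"pics/{cam}{n}.png");h=cv2.cvtColor(im,cv2.COLOR_BGR2HSV).astype(int)
    br=((h[...,1]>110)&(abs(h[...,0]-19)<8)).astype(np.uint8)
    k,l,st,ce=cv2.connectedComponentsWithStats(br);q=1+st[1:,4].argmax();br=(l==q).astype(np.uint8)
    dark=cv2.dilate((im.max(2)<70).astype(np.uint8),np.ones((3,3)))
    dark[br>0]=0
    # soft brass/background handled by binary mask
    print(cam,fit(cam,"weight",br,px,py,zf,wins,ign=dark),st[q])
E
python3 wf.py 3 .5657 -.2802 .0929
```

```text
scene (array([ 0.4301375, -0.2923875]), np.float64(0.0), np.float64(0.0)) [279 340  55  60 605]
top (array([ 0.6272, -0.3582]), np.float64(0.0), np.float64(0.0)) [439  37  64  47 349]
```

```bash
sed -i 's/    k,l,st/    w_=np.zeros_like(br);w_[wins[1]:wins[1]+wins[3],wins[0]:wins[0]+wins[2]]=1;br*=w_\n    k,l,st/' wf.py
python3 wf.py 3 .5657 -.2802 .0929; python3 wf.py 3 .5657 -.2802 .0909;python3 wf.py 3 .5657 -.2802 .0949
```

```text
scene (array([ 0.56381306, -0.28199076]), np.float64(68.57625528642829), np.float64(257.0)) [173 223  24  35 257]
top (array([ 0.56746601, -0.28091024]), np.float64(17.895901576316803), np.float64(256.0)) [458 145  17  25 256]
scene (array([ 0.56163178, -0.28200128]), np.float64(65.11271049596309), np.float64(257.0)) [173 223  24  35 257]
top (array([ 0.56771976, -0.28151834]), np.float64(17.81205690119185), np.float64(256.0)) [458 145  17  25 256]
scene (array([ 0.5652977, -0.281735 ]), np.float64(70.81199538638985), np.float64(257.0)) [173 223  24  35 257]
top (array([ 0.56669884, -0.28057976]), np.float64(17.46263744713572), np.float64(256.0)) [458 145  17  25 256]
```

carry_out(rows=[{"jaw":255,"x":2,"y":0,"z":2,"turn":0},{"jaw":255,"x":0,"y":0,"z":2,"turn":0},{"jaw":255,"x":0,"y":0,"z":0,"turn":0},{"jaw":255,"x":0,"y":0,"z":0,"turn":0},{"jaw":255,"x":0,"y":0,"z":0,"turn":0},{"jaw":255,"x":0,"y":0,"z":0,"turn":0},{"jaw":255,"x":0,"y":0,"z":0,"turn":0},{"jaw":255,"x":0,"y":0,"z":0,"turn":0},{"jaw":255,"x":0,"y":0,"z":0,"turn":0},{"jaw":255,"x":0,"y":0,"z":0,"turn":0}])

```text
time: 30.7
tool_pos: [0.5657, -0.2782, 0.1114]
orientation: [0.0, 0.707, 0.707, -0.0]
ft_force: [-0.9, 0.4, -5.2]
finger_gap: 0.427
```

```bash
python3 - <<'E'
from h import *
s=env.get_state();print(s["tool_pos"],s["ft_force"],s["wrist_torque"])
b=snap("scene","pics/scene4.png");a=snap("top","pics/top4.png")
cv2.imwrite("pics/g14.png",np.hstack([cv2.resize(b[200:280,145:225,::-1],None,fx=5,fy=5,interpolation=cv2.INTER_CUBIC),cv2.resize(a[125:205,420:500,::-1],None,fx=5,fy=5,interpolation=cv2.INTER_CUBIC)]))
E
python3 wf.py 4 .5657 -.2782 .089
```

```text
[ 0.56566729 -0.27817857  0.11141463] [-0.91077386  0.44836802 -5.24536789] [ 0.03515529 -0.01322825  0.01329724]
scene (array([ 0.56356277, -0.27988737]), np.float64(75.30163783160323), np.float64(247.0)) [178 225  20  34 247]
top (array([ 0.56704197, -0.27877598]), np.float64(19.506435986159172), np.float64(251.0)) [456 146  17  25 251]
```

View pics/g14.png

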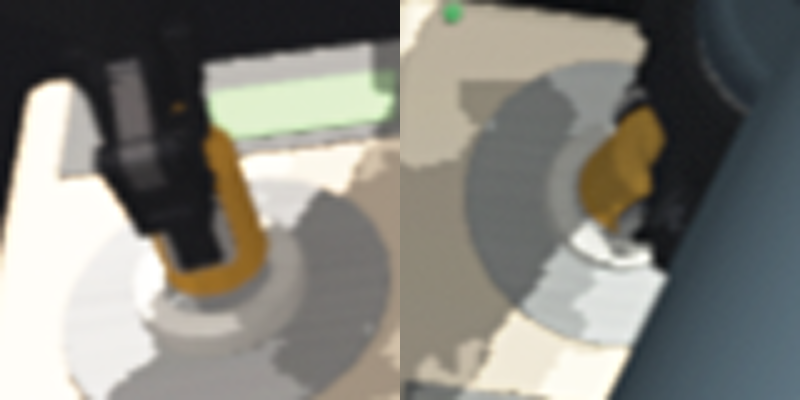

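carry_out(rows=[{"jaw":255,"x":0,"y":0,"z":1,"turn":0},{"jaw":255,"x":0,"y":0,"z":1,"turn":0},{"jaw":255,"x":0,"y":0,"z":1,"turn":0},{"jaw":255,"x":0,"y":0,"z":1,"turn":0},{"jaw":255,"x":0,"y":0,"z":1,"turn":0},{"jaw":255,"x":0,"y":0,"z":0.5,"turn":0},{"jaw":255,"x":0,"y":0,"z":0.5,"turn":0},{"jaw":255,"x":0,"y":0,"z":0.5,"turn":0},{"jaw":255,"x":0,"y":0,"z":0,"turn":0},{"jaw":255,"x":0,"y":0,"z":0,"turn":0}])

```text
time: 32.05
tool_pos: [0.5657, -0.2782, 0.105]
orientation: [0.0, 0.707, 0.707, -0.0]
ft_force: [1.0, 1.0, -4.4]
finger_gap: 0.425
```

carry_out(rows=[{"jaw":255,"x":0,"y":0,"z":0.5,"turn":0},{"jaw":255,"x":0,"y":0,"z":0.5,"turn":0},{"jaw":255,"x":0,"y":0,"z":0.5,"turn":0},{"jaw":255,"x":0,"y":0,"z":0.5,"turn":0},{"jaw":255,"x":0,"y":0,"z":0.5,"turn":0},{"jaw":255,"x":0,"y":0,"z":0.5,"turn":0},{"jaw":255,"x":0,"y":0,"z":0,"turn":0},{"jaw":255,"x":0,"y":0,"z":0,"turn":0},{"jaw":255,"x":0,"y":0,"z":0,"turn":0},{"jaw":255,"x":0,"y":0,"z":0,"turn":0}])

```text
time: 33.3
tool_pos: [0.5658, -0.2784, 0.102]
orientation: [0.0, 0.707, 0.707, -0.0]
ft_force: [1.1, -1.9, -4.3]
finger_gap: 0.428
```

```bash
python3 - <<'E'
from h import *
s=env.get_state();print(s["tool_pos"],s["ft_force"],s["wrist_torque"])
E
```

```text
[ 0.56576372 -0.2784018   0.10199113] [ 1.0946557  -1.87106079 -4.30104605] [-0.42104    -0.07129875  0.06654833]
```

carry_out(rows=[{"jaw":255,"x":-0.4,"y":0,"z":0,"turn":0},{"jaw":255,"x":0,"y":0,"z":0.5,"turn":0},{"jaw":255,"x":0,"y":0,"z":0.5,"turn":0},{"jaw":255,"x":0,"y":0,"z":0.5,"turn":0},{"jaw":255,"x":0,"y":0,"z":0.5,"turn":0},{"jaw":255,"x":0,"y":0,"z":0.5,"turn":0},{"jaw":255,"x":0,"y":0,"z":0.5,"turn":0},{"jaw":255,"x":0,"y":0,"z":0,"turn":0},{"jaw":255,"x":0,"y":0,"z":0,"turn":0},{"jaw":255,"x":0,"y":0,"z":0,"turn":0}])

```text
time: 34.55
tool_pos: [0.5657, -0.2786, 0.0988]
orientation: [0.0, 0.707, 0.707, 0.0]
ft_force: [1.7, -2.1, -5.4]
finger_gap: 0.428
```

```bash
python3 - <<'E'
from h import *
s=env.get_state();print(s["tool_pos"],s["ft_force"],s["wrist_torque"])
E
```

```text
[ 0.56565491 -0.27857484  0.09884029] [ 1.70971236 -2.07010995 -5.38755713] [-0.32249939 -0.10699295 -0.00434453]
```

carry_out(rows=[{"jaw":255,"x":-0.4,"y":0.2,"z":0,"turn":0},{"jaw":255,"x":0,"y":0,"z":0.5,"turn":0},{"jaw":255,"x":0,"y":0,"z":0.5,"turn":0},{"jaw":255,"x":0,"y":0,"z":0.5,"turn":0},{"jaw":255,"x":0,"y":0,"z":0.5,"turn":0},{"jaw":255,"x":0,"y":0,"z":0.5,"turn":0},{"jaw":255,"x":0,"y":0,"z":0.5,"turn":0},{"jaw":255,"x":0,"y":0,"z":0.5,"turn":0},{"jaw":255,"x":0,"y":0,"z":0,"turn":0},{"jaw":255,"x":0,"y":0,"z":0,"turn":0}])

```text
time: 35.8
tool_pos: [0.5658, -0.279, 0.0954]
orientation: [0.0, 0.707, 0.707, -0.0]
ft_force: [0.3, -0.3, -4.2]
finger_gap: 0.429
```

```bash
python3 - <<'E'
from h import *
s=env.get_state();print(s["tool_pos"],s["ft_force"],s["wrist_torque"])
E
```

```text
[ 0.5658266  -0.27897316  0.09540199] [ 0.28467266 -0.29556014 -4.22878588] [-0.02191167  0.03106574  0.0058688 ]
```

Centred, with no side force. I'll continue to the bottom.

carry_out(rows=[{"jaw":255,"x":0,"y":0,"z":0.5,"turn":0},{"jaw":255,"x":0,"y":0,"z":0.5,"turn":0},{"jaw":255,"x":0,"y":0,"z":0.5,"turn":0},{"jaw":255,"x":0,"y":0,"z":0.4,"turn":0},{"jaw":255,"x":0,"y":0,"z":0.4,"turn":0},{"jaw":255,"x":0,"y":0,"z":0.3,"turn":0},{"jaw":255,"x":0,"y":0,"z":0.2,"turn":0},{"jaw":255,"x":0,"y":0,"z":0,"turn":0},{"jaw":255,"x":0,"y":0,"z":0,"turn":0},{"jaw":255,"x":0,"y":0,"z":0,"turn":0}])

```text
time: 37.05
tool_pos: [0.5658, -0.279, 0.0927]
orientation: [0.0, 0.707, 0.707, -0.0]
ft_force: [-0.7, 0.2, -4.0]
finger_gap: 0.426
```

carry_out(rows=[{"jaw":255,"x":0,"y":0,"z":0.3,"turn":0},{"jaw":255,"x":0,"y":0,"z":0.3,"turn":0},{"jaw":255,"x":0,"y":0,"z":0.2,"turn":0},{"jaw":255,"x":0,"y":0,"z":0.2,"turn":0},{"jaw":255,"x":0,"y":0,"z":0,"turn":0},{"jaw":255,"x":0,"y":0,"z":0,"turn":0},{"jaw":255,"x":0,"y":0,"z":0,"turn":0},{"jaw":255,"x":0,"y":0,"z":0,"turn":0},{"jaw":255,"x":0,"y":0,"z":0,"turn":0},{"jaw":255,"x":0,"y":0,"z":0,"turn":0}])

```text
time: 38.3
tool_pos: [0.5658, -0.279, 0.0926]
orientation: [0.0, 0.707, 0.707, -0.0]
ft_force: [-5.3, 2.3, 5.9]
finger_gap: 0.429
```

carry_out(rows=[{"jaw":200,"x":0,"y":0,"z":-0.5,"turn":0},{"jaw":0,"x":0,"y":0,"z":0,"turn":0},{"jaw":0,"x":0,"y":0,"z":0,"turn":0},{"jaw":0,"x":0,"y":0,"z":0,"turn":0},{"jaw":0,"x":0,"y":0,"z":0,"turn":0},{"jaw":0,"x":0,"y":0,"z":0,"turn":0},{"jaw":0,"x":0,"y":0,"z":-10,"turn":0},{"jaw":0,"x":0,"y":0,"z":-30,"turn":0},{"jaw":0,"x":0,"y":0,"z":-40,"turn":0},{"jaw":0,"x":15,"y":0,"z":-10,"turn":0}])

```text
time: 39.55
tool_pos: [0.5677, -0.2655, 0.1859]
orientation: [0.003, 0.708, 0.706, 0.001]
ft_force: [0.3, -0.4, 0.1]
finger_gap: 0.999
```

carry_out(rows=[{"jaw":0,"x":35,"y":-4,"z":0,"turn":0},{"jaw":0,"x":45,"y":-6,"z":0,"turn":0},{"jaw":0,"x":50,"y":-6,"z":0,"turn":0},{"jaw":0,"x":50,"y":-6,"z":0,"turn":0},{"jaw":0,"x":50,"y":-6,"z":0,"turn":0},{"jaw":0,"x":50,"y":-6,"z":0,"turn":0},{"jaw":0,"x":50,"y":-6,"z":0,"turn":0},{"jaw":0,"x":50,"y":-6,"z":0,"turn":0},{"jaw":0,"x":45,"y":-6,"z":0,"turn":0},{"jaw":0,"x":30,"y":-6,"z":0,"turn":0}])

```text
time: 40.8
tool_pos: [0.5069, 0.1935, 0.1816]
orientation: [-0.0, 0.707, 0.708, -0.0]
ft_force: [-0.8, -0.7, -0.1]
finger_gap: 1.002
```

```bash
python3 - <<'E'
from h import *
s=env.get_state();print(s["tool_pos"],s["ft_force"],s["finger_gap"])
b=snap("scene","pics/scene5.png");a=snap("top","pics/top5.png")
z=lambda i,x,y:cv2.resize(i[y:y+80,x:x+80,::-1],None,fx=5,fy=5,interpolation=cv2.INTER_CUBIC)
cv2.imwrite("pics/g15.png",np.hstack([z(b,145,200),z(a,420,125)]))
E
python3 wf.py 5 .5657 -.2790 .070
```

```text
[0.50688101 0.19350254 0.18158148] [-0.82516165 -0.6786449  -0.1104233 ] 1.001965669684012
scene (array([ 0.56617401, -0.27974616]), np.float64(68.99684736639753), np.float64(621.0)) [173 229  26  33 621]
top (array([ 0.56864177, -0.28016198]), np.float64(67.40565936178392), np.float64(401.0)) [456 149  24  23 401]
```

View pics/g15.png

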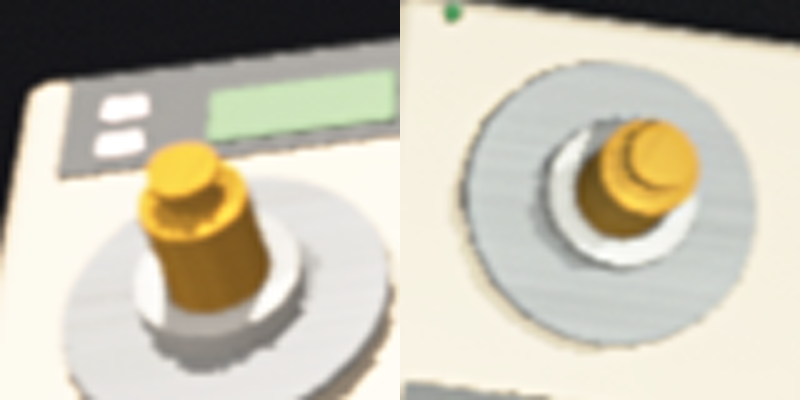

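View pics/scene5.png

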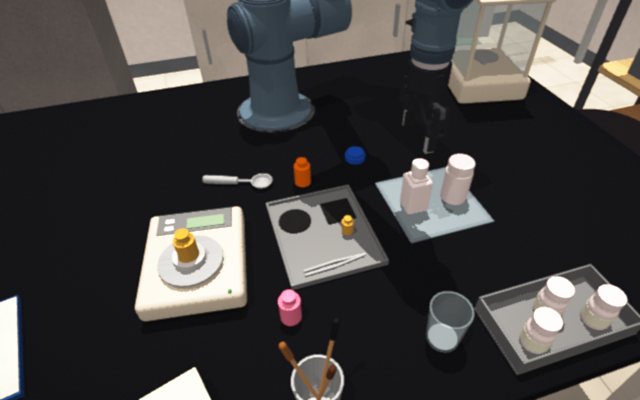

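carry_out(rows=[{"jaw":0,"x":14,"y":-2,"z":0,"turn":0},{"jaw":0,"x":4,"y":0,"z":5,"turn":0},{"jaw":0,"x":0,"y":0,"z":15,"turn":0},{"jaw":0,"x":0,"y":0,"z":10,"turn":0},{"jaw":0,"x":0,"y":0,"z":0,"turn":0},{"jaw":0,"x":0,"y":0,"z":0,"turn":0},{"jaw":0,"x":0,"y":0,"z":0,"turn":0},{"jaw":0,"x":0,"y":0,"z":0,"turn":0},{"jaw":0,"x":0,"y":0,"z":0,"turn":0},{"jaw":0,"x":0,"y":0,"z":0,"turn":0}])

```text
time: 42.15
tool_pos: [0.5064, 0.2091, 0.1522]
orientation: [0.0, 0.707, 0.707, 0.0]
ft_force: [0.6, -0.6, -0.4]
finger_gap: 1.0
```

carry_out(rows=[{"jaw":0,"x":0.6,"y":-1,"z":20,"turn":0},{"jaw":0,"x":0,"y":0,"z":20,"turn":0},{"jaw":0,"x":0,"y":0,"z":12,"turn":0},{"jaw":0,"x":0,"y":0,"z":4.5,"turn":0},{"jaw":0,"x":0,"y":0,"z":0,"turn":0},{"jaw":0,"x":0,"y":0,"z":0,"turn":0},{"jaw":0,"x":0,"y":0,"z":0,"turn":0},{"jaw":255,"x":0,"y":0,"z":0,"turn":0},{"jaw":255,"x":0,"y":0,"z":0,"turn":0},{"jaw":255,"x":0,"y":0,"z":0,"turn":0}])

```text
time: 43.4
tool_pos: [0.5056, 0.2097, 0.0958]
orientation: [0.0, 0.707, 0.707, 0.0]
ft_force: [3.2, -1.6, 9.2]
finger_gap: 0.382
```

carry_out(rows=[{"jaw":255,"x":0,"y":0,"z":0,"turn":0},{"jaw":255,"x":0,"y":0,"z":0,"turn":0},{"jaw":255,"x":0,"y":0,"z":0,"turn":0},{"jaw":255,"x":0,"y":0,"z":0,"turn":0},{"jaw":255,"x":0,"y":0,"z":0,"turn":0},{"jaw":255,"x":0,"y":0,"z":0,"turn":0},{"jaw":255,"x":0,"y":0,"z":0,"turn":0},{"jaw":255,"x":0,"y":0,"z":0,"turn":0},{"jaw":255,"x":0,"y":0,"z":0,"turn":0},{"jaw":255,"x":0,"y":0,"z":0,"turn":0}])

```text
time: 44.65
tool_pos: [0.5058, 0.2098, 0.0958]
orientation: [0.0, 0.707, 0.707, 0.0]
ft_force: [2.1, 0.0, 4.5]
finger_gap: 0.378
```

carry_out(rows=[{"jaw":255,"x":0,"y":0,"z":-5,"turn":0},{"jaw":255,"x":0,"y":0,"z":-18,"turn":0},{"jaw":255,"x":0,"y":0,"z":-25,"turn":0},{"jaw":255,"x":-10,"y":-2,"z":-10,"turn":0},{"jaw":255,"x":-25,"y":-5,"z":0,"turn":0},{"jaw":255,"x":-36,"y":-8,"z":0,"turn":0},{"jaw":255,"x":-38,"y":-8,"z":0,"turn":0},{"jaw":255,"x":-32,"y":-7,"z":0,"turn":0},{"jaw":255,"x":-20,"y":-4,"z":0,"turn":0},{"jaw":255,"x":-8,"y":-1.5,"z":0,"turn":0}])

```text
time: 45.9
tool_pos: [0.4678, 0.0395, 0.1526]
orientation: [-0.001, 0.708, 0.706, -0.001]
ft_force: [0.2, -0.1, -1.8]
finger_gap: 0.384
```

carry_out(rows=[{"jaw":255,"x":0,"y":0,"z":10,"turn":0},{"jaw":255,"x":0,"y":0,"z":18,"turn":0},{"jaw":255,"x":0,"y":0,"z":12,"turn":0},{"jaw":255,"x":0,"y":0,"z":0,"turn":0},{"jaw":255,"x":0,"y":0,"z":0,"turn":0},{"jaw":255,"x":0,"y":0,"z":0,"turn":0},{"jaw":255,"x":0,"y":0,"z":0,"turn":0},{"jaw":255,"x":0,"y":0,"z":0,"turn":0},{"jaw":255,"x":0,"y":0,"z":0,"turn":0},{"jaw":255,"x":0,"y":0,"z":0,"turn":0}])

```text
time: 47.15
tool_pos: [0.4697, 0.0407, 0.1136]
orientation: [0.0, 0.707, 0.707, 0.0]
ft_force: [0.2, -0.3, -1.1]
finger_gap: 0.381
```

```bash
python3 - <<'E'
from h import *
s=env.get_state();print(s["tool_pos"],s["ft_force"],s["finger_gap"])
b=snap("scene","pics/scene6.png")
z=lambda i,x,y:cv2.resize(i[y:y+110,x:x+140,::-1],None,fx=5,fy=5,interpolation=cv2.INTER_CUBIC)
cv2.imwrite("pics/g16.png",z(b,270,140))
E
```

```text
[0.46968925 0.04067552 0.11360939] [ 0.18161894 -0.31787276 -1.14197206] 0.3808947431115507
```

View pics/g16.png

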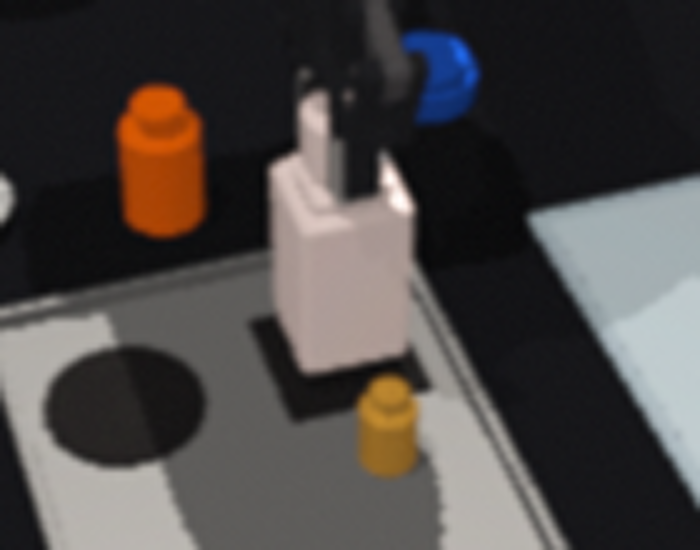

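carry_out(rows=[{"jaw":255,"x":0.3,"y":0.8,"z":4,"turn":0},{"jaw":255,"x":0,"y":0,"z":4,"turn":0},{"jaw":255,"x":0,"y":0,"z":2,"turn":0},{"jaw":255,"x":0,"y":0,"z":1,"turn":0},{"jaw":255,"x":0,"y":0,"z":0.5,"turn":0},{"jaw":255,"x":0,"y":0,"z":0.5,"turn":0},{"jaw":255,"x":0,"y":0,"z":0.3,"turn":0},{"jaw":255,"x":0,"y":0,"z":0,"turn":0},{"jaw":255,"x":0,"y":0,"z":0,"turn":0},{"jaw":255,"x":0,"y":0,"z":0,"turn":0}])

```text
time: 48.45
tool_pos: [0.4708, 0.041, 0.1018]
orientation: [0.0, 0.707, 0.707, 0.0]
ft_force: [-1.5, -0.2, 5.0]
finger_gap: 0.384
```

carry_out(rows=[{"jaw":0,"x":0,"y":0,"z":0,"turn":0},{"jaw":0,"x":0,"y":0,"z":0,"turn":0},{"jaw":0,"x":0,"y":0,"z":0,"turn":0},{"jaw":0,"x":0,"y":0,"z":0,"turn":0},{"jaw":0,"x":0,"y":0,"z":-5,"turn":0},{"jaw":0,"x":0,"y":0,"z":-20,"turn":0},{"jaw":0,"x":0,"y":0,"z":-35,"turn":0},{"jaw":0,"x":0,"y":0,"z":-15,"turn":0},{"jaw":0,"x":18,"y":3,"z":0,"turn":0},{"jaw":0,"x":35,"y":5,"z":0,"turn":0}])

```text
time: 49.7
tool_pos: [0.4791, 0.0938, 0.1771]
orientation: [0.001, 0.708, 0.706, 0.0]
ft_force: [-0.6, 0.9, -0.1]
finger_gap: 1.0
```

carry_out(rows=[{"jaw":0,"x":40,"y":5,"z":0,"turn":0},{"jaw":0,"x":40,"y":5,"z":0,"turn":0},{"jaw":0,"x":40,"y":5,"z":0,"turn":0},{"jaw":0,"x":40,"y":5,"z":0,"turn":0},{"jaw":0,"x":33,"y":5,"z":0,"turn":0},{"jaw":0,"x":17,"y":2.5,"z":0,"turn":0},{"jaw":0,"x":5,"y":0,"z":0,"turn":0},{"jaw":0,"x":0,"y":0,"z":0,"turn":0},{"jaw":0,"x":0,"y":0,"z":0,"turn":0},{"jaw":0,"x":0,"y":0,"z":0,"turn":0}])

```text
time: 50.95
tool_pos: [0.5063, 0.3081, 0.1764]
orientation: [0.0, 0.708, 0.706, -0.0]
ft_force: [-0.2, 0.1, -0.2]
finger_gap: 0.999
```

```bash
python3 - <<'E'
from h import *
s=env.get_state();print(s["tool_pos"],s["ft_force"],s["finger_gap"])
b=snap("scene","pics/scene7.png");a=snap("top")
z=lambda i,x,y:cv2.resize(i[y:y+130,x:x+130,::-1],None,fx=3,fy=3,interpolation=cv2.INTER_CUBIC)
cv2.imwrite("pics/g17.png",np.hstack([z(b,270,140),z(a,260,130)]))
E
```

```text
[0.50628014 0.30814397 0.17640552] [-0.2322372   0.06212665 -0.22846574] 0.9993967157816009
```

View pics/g17.png

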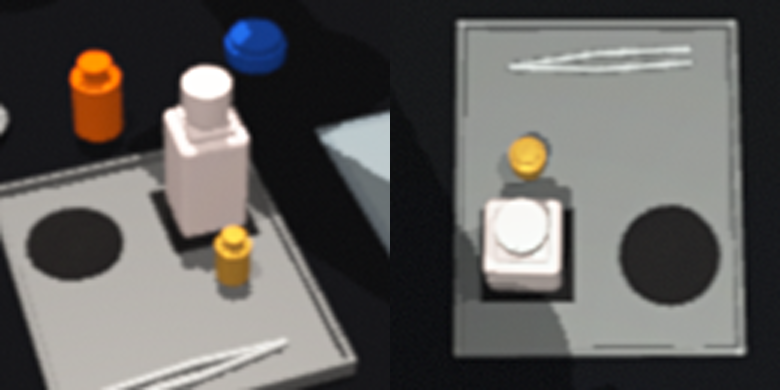

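carry_out(rows=[{"jaw":0,"x":1,"y":0,"z":20,"turn":0},{"jaw":0,"x":0,"y":0,"z":30,"turn":0},{"jaw":0,"x":0,"y":0,"z":25,"turn":0},{"jaw":0,"x":0,"y":0,"z":15,"turn":0},{"jaw":0,"x":0,"y":0,"z":7,"turn":0},{"jaw":0,"x":0,"y":0,"z":0,"turn":0},{"jaw":0,"x":0,"y":0,"z":0,"turn":0},{"jaw":0,"x":0,"y":0,"z":0,"turn":0},{"jaw":255,"x":0,"y":0,"z":0,"turn":0},{"jaw":255,"x":0,"y":0,"z":0,"turn":0}])

```text
time: 52.3
tool_pos: [0.5064, 0.3101, 0.0798]
orientation: [0.0, 0.707, 0.707, 0.0]
ft_force: [-4.7, -1.8, 12.5]
finger_gap: 0.615
```

carry_out(rows=[{"jaw":255,"x":0,"y":0,"z":0,"turn":0},{"jaw":255,"x":0,"y":0,"z":0,"turn":0},{"jaw":255,"x":0,"y":0,"z":0,"turn":0},{"jaw":255,"x":0,"y":0,"z":0,"turn":0},{"jaw":255,"x":0,"y":0,"z":0,"turn":0},{"jaw":255,"x":0,"y":0,"z":0,"turn":0},{"jaw":255,"x":0,"y":0,"z":0,"turn":0},{"jaw":255,"x":0,"y":0,"z":0,"turn":0},{"jaw":255,"x":0,"y":0,"z":0,"turn":0},{"jaw":255,"x":0,"y":0,"z":0,"turn":0}])

```text
time: 53.55
tool_pos: [0.5066, 0.3103, 0.0799]
orientation: [0.0, 0.707, 0.707, 0.001]
ft_force: [-1.3, 0.3, 5.1]
finger_gap: 0.614
```

carry_out(rows=[{"jaw":255,"x":0,"y":0,"z":-8,"turn":0},{"jaw":255,"x":0,"y":0,"z":-25,"turn":0},{"jaw":255,"x":0,"y":0,"z":-40,"turn":0},{"jaw":255,"x":0,"y":0,"z":-40,"turn":0},{"jaw":255,"x":0,"y":0,"z":-30,"turn":0},{"jaw":255,"x":-10,"y":0,"z":-10,"turn":0},{"jaw":255,"x":-25,"y":-3,"z":0,"turn":0},{"jaw":255,"x":-40,"y":-4,"z":0,"turn":0},{"jaw":255,"x":-42,"y":-5,"z":0,"turn":0},{"jaw":255,"x":-42,"y":-5,"z":0,"turn":0}])

```text
time: 54.8
tool_pos: [0.4876, 0.149, 0.2307]
orientation: [-0.001, 0.708, 0.707, -0.001]
ft_force: [0.8, 0.0, -1.3]
finger_gap: 0.611
```

carry_out(rows=[{"jaw":255,"x":-42,"y":-5,"z":0,"turn":0},{"jaw":255,"x":-42,"y":-5,"z":0,"turn":0},{"jaw":255,"x":-42,"y":-5,"z":0,"turn":0},{"jaw":255,"x":-40,"y":-4,"z":0,"turn":0},{"jaw":255,"x":-28,"y":0,"z":0,"turn":0},{"jaw":255,"x":-17,"y":0,"z":5,"turn":0},{"jaw":255,"x":0,"y":0,"z":30,"turn":0},{"jaw":255,"x":0,"y":0,"z":40,"turn":0},{"jaw":255,"x":0,"y":0,"z":35,"turn":0},{"jaw":255,"x":0,"y":0,"z":15,"turn":0}])

```text
time: 56.05
tool_pos: [0.467, -0.0591, 0.104]
orientation: [-0.002, 0.707, 0.707, -0.001]
ft_force: [0.7, -0.0, -1.0]
finger_gap: 0.608
```

carry_out(rows=[{"jaw":255,"x":0,"y":0,"z":5,"turn":0},{"jaw":255,"x":0,"y":0,"z":0,"turn":0},{"jaw":255,"x":0,"y":0,"z":0,"turn":0},{"jaw":255,"x":0,"y":0,"z":0,"turn":0},{"jaw":255,"x":0,"y":0,"z":0,"turn":0},{"jaw":255,"x":0,"y":0,"z":0,"turn":0},{"jaw":255,"x":0,"y":0,"z":0,"turn":0},{"jaw":255,"x":0,"y":0,"z":0,"turn":0},{"jaw":255,"x":0,"y":0,"z":0,"turn":0},{"jaw":255,"x":0,"y":0,"z":0,"turn":0}])

```text
time: 57.3
tool_pos: [0.4699, -0.06, 0.1023]
orientation: [0.0, 0.707, 0.707, -0.0]
ft_force: [0.2, -0.7, -2.0]
finger_gap: 0.616
```

```bash
python3 - <<'E'
from h import *
s=env.get_state();print(s["tool_pos"],s["ft_force"],s["finger_gap"])
b=snap("scene","pics/scene8.png")
z=lambda i,x,y:cv2.resize(i[y:y+110,x:x+140,::-1],None,fx=5,fy=5,interpolation=cv2.INTER_CUBIC)
cv2.imwrite("pics/g18.png",z(b,250,150))
E
```

```text
[ 0.46985187 -0.05999206  0.10228317] [ 0.17563964 -0.67757342 -1.95973847] 0.6159518461722602
```

View pics/g18.png

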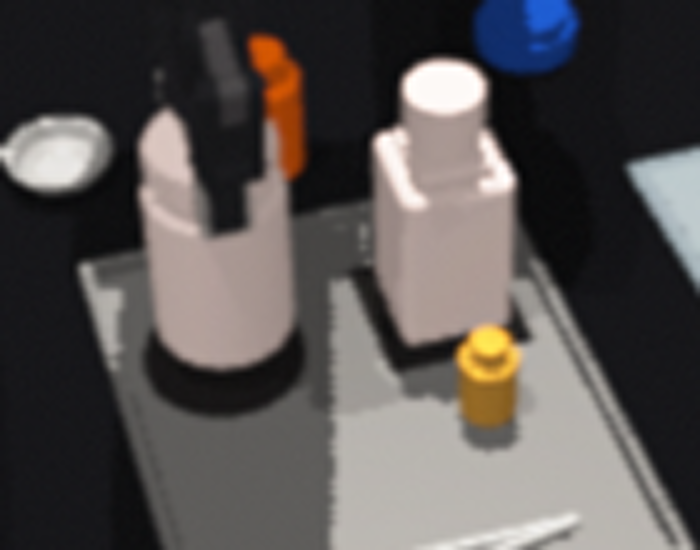

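carry_out(rows=[{"jaw":255,"x":0,"y":0.8,"z":5,"turn":0},{"jaw":255,"x":0,"y":0,"z":5,"turn":0},{"jaw":255,"x":0,"y":0,"z":3,"turn":0},{"jaw":255,"x":0,"y":0,"z":1.5,"turn":0},{"jaw":255,"x":0,"y":0,"z":1,"turn":0},{"jaw":255,"x":0,"y":0,"z":0.7,"turn":0},{"jaw":255,"x":0,"y":0,"z":0.5,"turn":0},{"jaw":255,"x":0,"y":0,"z":0.3,"turn":0},{"jaw":255,"x":0,"y":0,"z":0,"turn":0},{"jaw":255,"x":0,"y":0,"z":0,"turn":0}])

```text
time: 58.6
tool_pos: [0.4708, -0.0601, 0.0859]
orientation: [0.0, 0.707, 0.707, 0.0]
ft_force: [-1.9, 1.4, 5.9]
finger_gap: 0.612
```

Contact with the pad. I'll release, rise and back away to −x.

carry_out(rows=[{"jaw":0,"x":0,"y":0,"z":0,"turn":0},{"jaw":0,"x":0,"y":0,"z":0,"turn":0},{"jaw":0,"x":0,"y":0,"z":0,"turn":0},{"jaw":0,"x":0,"y":0,"z":0,"turn":0},{"jaw":0,"x":0,"y":0,"z":0,"turn":0},{"jaw":0,"x":0,"y":0,"z":-5,"turn":0},{"jaw":0,"x":0,"y":0,"z":-20,"turn":0},{"jaw":0,"x":0,"y":0,"z":-40,"turn":0},{"jaw":0,"x":0,"y":0,"z":-50,"turn":0},{"jaw":0,"x":0,"y":0,"z":-25,"turn":0}])

```text
time: 59.85
tool_pos: [0.4719, -0.0603, 0.2285]
orientation: [0.002, 0.707, 0.707, 0.001]
ft_force: [-0.3, 0.3, -0.6]
finger_gap: 1.0
```

carry_out(rows=[{"jaw":0,"x":20,"y":0,"z":0,"turn":0},{"jaw":0,"x":40,"y":0,"z":0,"turn":0},{"jaw":0,"x":45,"y":0,"z":0,"turn":0},{"jaw":0,"x":45,"y":0,"z":0,"turn":0},{"jaw":0,"x":45,"y":0,"z":0,"turn":0},{"jaw":0,"x":40,"y":0,"z":0,"turn":0},{"jaw":0,"x":30,"y":0,"z":0,"turn":0},{"jaw":0,"x":0,"y":0,"z":0,"turn":0},{"jaw":0,"x":0,"y":0,"z":0,"turn":0},{"jaw":0,"x":0,"y":0,"z":0,"turn":0}])

```text
time: 61.1
tool_pos: [0.471, 0.2041, 0.2254]
orientation: [0.0, 0.708, 0.706, -0.0]
ft_force: [0.1, 0.3, -0.1]
finger_gap: 0.998
```

```bash
python3 - <<'E'
from h import *
s=env.get_state();print(s["tool_pos"],s["ft_force"],s["finger_gap"])
b=snap("scene","pics/scene9.png");a=snap("top")
z=lambda i,x,y:cv2.resize(i[y:y+130,x:x+130,::-1],None,fx=3,fy=3,interpolation=cv2.INTER_CUBIC)
cv2.imwrite("pics/g19.png",np.hstack([z(b,255,150),z(a,265,130)]))
E
```

```text
[0.47097513 0.20406903 0.22537489] [ 0.06677637  0.27634137 -0.12300467] 0.998077079070741
```

View pics/g19.png

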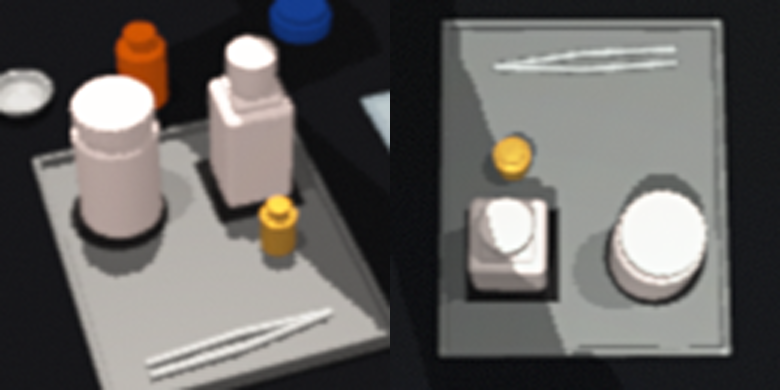

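View pics/scene9.png

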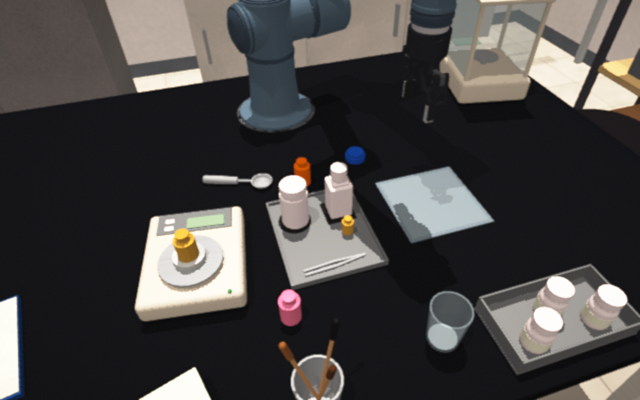

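All is in place: jar (293,203) and bottle (338,193) stand on their pads, the weight is in the collar (186,246), and the small weight (348,226) is where it was.

```bash
python3 - <<'E'
from h import *
print(env.job_done())
E
```

```text
the job is handed in; nothing more can be done
None
```

I did the job in the order asked and handed it in at about 61 s on the robot's clock, out of 134 s. `env.job_done()` gives no verdict, so what follows are my own checks.

- **Clearing the way:** I moved the jar and then the bottle upright onto the parking mat. The last pictures show both standing back upright on their own pads. The bottle sits about 3 mm off the square pad's centre towards +y, the same offset as at the start and still well inside the pad.
- **Larger weight:** It is in the collar and touched bottom at tool height 0.0926 m, exactly the height predicted for fully seated. On the way down there was about 2 N of side force, which two small sideways corrections removed; the readings I took stayed under 13 N. After release, both cameras show it upright in the collar.
- **Small weight and look-alikes:** The small weight and the orange and pink look-alikes look unmoved in the last pictures.
- **Final state:** The gripper ended open and clear of everything, with about 0 N on the wrist.
- **Disagreement:** The outline fits from the two cameras differed by about 2 to 4 mm in x for the weights. For the grasp and the insertion I relied on the jaws centring the weight, the collar fits (which agreed in x), and the force readings.

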